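# Put the mixed-up router bits back in their own dishes

### The arm

A 7-joint arm with a two-finger parallel gripper is mounted at the origin on the work surface. World frame = base frame: x ahead of the robot, y to its left, z up, the work surface at z = 0. Lengths are in m, angles in rad, forces in N, time in s.
With the tool pointing down it reaches from about 0.35 to 0.775 m from the base axis. Payload 3.1 kg.
Tool frame: the origin (TCP) lies midway between the tips of the shut fingers; the grasp point (between the pads) lies grasp_offset behind it (grasp_offset is the distance from the TCP to the grasp point, in m); z points along the fingers, y is the line along which they close (so a half turn about z gives the same grasp; the last joint's range is limited). The gripper opens to 85 mm and grips with 20 to 120 N. Pads are 22 mm wide; open, the fingers measure 114 mm over their backs; the gripper's body (76 mm by 85 mm) begins 54 mm behind the grasp point. The pads swing forward as they close: fully open they stand 13 mm farther back than shut.
Start: joints at [1.26, 0.311, 0.014, 1.512, -0.004, 1.319, -0.027], TCP at [0.146, -0.53, 0.231] pointing down, gripper open.
Joint ranges: [-2.7, 2.7], [-0.3, 1.91], [-1.27, 1.3], [0.12, 2.57], [-1.44, 4.58], [0.2, 2.03], [-3.05, 3.05]. Speed limits (rad/s): [2.79, 2.79, 3.14, 3.14, 3.14, 3.14, 3.14].

### API

Orientations are given as [roll, pitch, yaw] about the fixed x, y, z axes, in that order (R = Rz(yaw) Ry(pitch) Rx(roll)).
In Python, from plant import get_state, snapshot, get_calibration, sign_off, grasp_offset gives the robot as it stands. The module is installed in compiled form; this text tells all that it offers.
- The arm moves only by the tool apply_moves, never from a script. Its argument "moves" is a list of rows, each an object of numbers: "x", "y", "z": the shift along the tool's x, y, z scaled (see below); "ax", "ay", "az": the turn, a rotation vector about the tool's x, y, z scaled (see below); "claw": the closure, from -1 (fully open) to 1 (shut). A call has 1 to 5 rows; each row shifts and turns the commanded pose from where the row before left it, along the tool's axes as they then stand; what a row does not reach is not made up. The controller multiplies each number of a shift by 0.3 m and each number of a turn by 360 degrees. A row lasts 1/12 s, in which the tool goes at most 41.7 mm and 7.16 degrees, less where a joint would pass 70% of its speed; a pose out of reach is approached as far as the arm can. A call with a number of a shift or a turn outside -1 to 1 is refused whole. A call with a gripper value outside its range is refused whole. The fingers move at their own pace and stop on an object; the grip force is fixed at half the most. Time passes only in rows, so rows that do not move let the fingers close. It gives the time, the measured TCP pose, the force, the opening and the grip force at its end, in the units of the state.
- get_state(): the state, without advancing time (a new reading comes with each control period).
- snapshot(name): name is "side" or "top"; returns the picture (384x512x3 uint8, red, green, blue); there is no depth.
- get_calibration(name): a dict with "fx", "fy", "cx", "cy" (pixels), "eye" and "orientation" of the camera in the world. Camera axes: x right, y up, looking along -z (the intrinsics and any distortion apply to the point x, -y, -z); pixel columns grow to the right and rows downward; lengths in m; the calibration is good to about 2 mm. A picture is of the moment at which its call begins. get_calibration takes no time and is no camera call.
- sign_off(): hands the job in; it is judged then, once.
The state is a dict: "time": time; "joint_positions": joint angles; "dq": joint speeds; "tau": joint torques, N m; "ee_pos": TCP position; "eef_rot": TCP orientation; "contact_force": force on the tool from outside, world axes, zero at the start; "moment": the same for the moment, N m; "width": finger opening in m; "grasp_force": force on a finger pad.
Only numpy, scipy, OpenCV 4.12 (cv2) and the standard library are available. Lean on these libraries where they do the work, as an engineer would, in place of code of your own. Each camera call takes 0.05 s, during which the arm holds its last target. There are 200 camera calls.

### The job

The four router bits have been put back in the wrong dishes: move them about until each one stands flat inside the dish of its holder's colour, ready for the next cut. The grey dish is free for parking a bit on the way. Keep the bits upright, set them down gently rather than dropping them, and leave the glue bottle alone.

Things in the scene. Friction and masses are not known exactly. Their poses are not given: they have to be found in the camera images.
- bit_red: Loose router bit upright in a solid round red plastic holder, 44 mm in diameter and 40 mm tall; from it rises a straight cylindrical cutter 20 mm across, steel; 70 mm tall in all, 120 to 260 g. Grip the holder from above. Origin: centre of the holder's underside, z up. Starts in a dish of another colour, not grey.
- bit_blue: Loose router bit upright in a solid round blue plastic holder, 44 mm in diameter and 40 mm tall; from it rises a round-over cutter, 32 mm wide below and narrowing to a 15 mm nose, steel; 69 mm tall in all, 120 to 260 g. Grip the holder from above. Origin: centre of the holder's underside, z up. Starts in a dish of another colour, not grey.
- bit_yellow: Loose router bit upright in a solid round yellow plastic holder, 44 mm in diameter and 40 mm tall; from it rises a V-groove cutter, a cone 30 mm wide below with its point up, steel; 69 mm tall in all, 120 to 260 g. Grip the holder from above. Origin: centre of the holder's underside, z up. Starts in a dish of another colour, not grey.
- bit_green: Loose router bit upright in a solid round green plastic holder, 44 mm in diameter and 40 mm tall; from it rises a dovetail cutter, a cone widening upward from 14 to 28 mm, steel; 68 mm tall in all, 120 to 260 g. Grip the holder from above. Origin: centre of the holder's underside, z up. Starts in a dish of another colour, not grey.
- dish_red: Fixed shallow round dish, red plastic, the home of the red bit; 80 mm outer and 72 mm inner diameter, rim 8 mm above the table, inner floor 4 mm above the table. Holds one bit. Origin: centre of its underside, on the table, z up.
- dish_blue: Fixed shallow round dish, blue plastic, the home of the blue bit; 80 mm outer and 72 mm inner diameter, rim 8 mm above the table, inner floor 4 mm above the table. Holds one bit. Origin: centre of its underside, on the table, z up.
- dish_yellow: Fixed shallow round dish, yellow plastic, the home of the yellow bit; 80 mm outer and 72 mm inner diameter, rim 8 mm above the table, inner floor 4 mm above the table. Holds one bit. Origin: centre of its underside, on the table, z up.
- dish_green: Fixed shallow round dish, green plastic, the home of the green bit; 80 mm outer and 72 mm inner diameter, rim 8 mm above the table, inner floor 4 mm above the table. Holds one bit. Origin: centre of its underside, on the table, z up.
- dish_grey: Fixed shallow round dish, grey plastic, empty at the start: the spare place; 80 mm outer and 72 mm inner diameter, rim 8 mm above the table, inner floor 4 mm above the table. Holds one bit. Origin: centre of its underside, on the table, z up.
- glue: White glue bottle with an orange cap, 48 mm in diameter, 120 mm tall, standing loose on the table among the dishes; to be left alone. Origin: centre of its underside, z up.
Mind the look-alikes: they are no part of the job. Of the things that look like the dish_blue, take the one that is farthest from the robot's base at the start.

How it is judged:
By the outcome, as a careful person would: the job done as asked, in the order asked, and still so for the second after the job is handed in, with the robot touching nothing.
It also fails if it takes over 136 s, if anything falls off the work surface, if the arm or the gripper's body presses on something with over 40 N, if the wrist force passes 120 N, or if a joint passes its speed limit or range.

## Working session

There is one attempt and no reset: what is moved stays moved. The work goes in short steps, Python scripts to look and compute and a tool call to move; the robot and the scene stay as the last step left them, time stands still between calls to the robot, and variables do not carry over. Pictures are saved under pics/ and viewed, at most 14 in all, crops included, and the job is handed in when it is done.

Besides the shell and the picture viewer there is one more tool, called after "Emit:" by a JSON object that holds its "name" and its "arguments". apply_moves: Moves the arm, as the interface text tells. Shifts and turns lie within -1 to 1; 1 stands for 0.3 m of shift or 360 degrees of turn. Its arguments: {"type":"object","properties":{"moves":{"type":"array"}},"required":["moves"]}

```bash
mkdir -p pics; python3 - <<'E'
from plant import *
import cv2
print(get_state(), grasp_offset)
for n in("top","side"):
    im=snapshot(n); cv2.imwrite(f"pics/{n}0.png",im[:,:,::-1]); print(n,get_calibration(n))
E
```

```text
{'time': 0.0, 'joint_positions': array([ 1.26029276,  0.31173715,  0.01399802,  1.51308361, -0.0044181 ,
        1.31920114, -0.02720377]), 'dq': array([ 0.00080378,  0.00090295,  0.00121609, -0.00017428, -0.00013977,
       -0.00084283,  0.00039267]), 'tau': array([-4.58342936e-05, -3.79915559e+01,  1.46187837e-01, -2.30589777e+01,
        1.20054776e-02,  1.36983689e-02, -4.49494351e-06]), 'ee_pos': array([ 0.1458846 , -0.52952865,  0.23020407]), 'eef_rot': array([-3.13919573e+00,  8.21198164e-05,  2.68866307e-01]), 'contact_force': array([-0.7803127 ,  0.4187386 ,  0.54006616]), 'moment': array([ 0.0219457 ,  0.0035057 , -0.01259802]), 'grasp_force': 0.0, 'width': 0.0856862436691361} 0.0187
top {'fx': 353.7960295286077, 'fy': 353.7960295286077, 'cx': 260.2828712296036, 'cy': 189.95676939769908, 'eye': array([ 0.31465673, -0.00198022,  0.92509987]), 'orientation': array([ 0.20931859,  0.00251273, -1.69967758])}
side {'fx': 499.7115458378163, 'fy': 499.7115458378163, 'cx': 248.62745679588562, 'cy': 195.66765743825988, 'eye': array([-0.30838155,  0.81158753,  0.79684985]), 'orientation': array([ 0.98600843, -0.01703472, -2.36323236])}
```

View pics/top0.png

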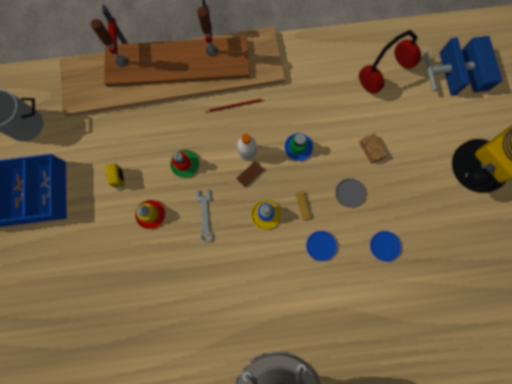

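View pics/side0.png

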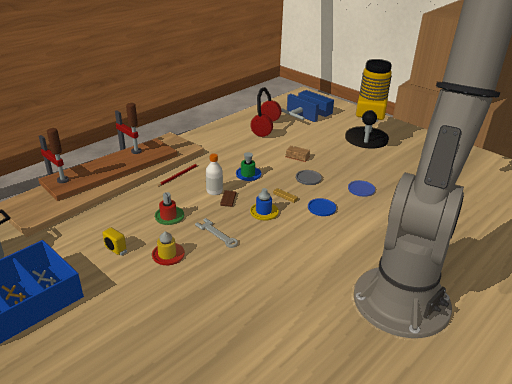

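The top view shows green bit in blue dish (299,147), red in green (185,163), yellow in red (150,213), blue in yellow (266,213), and grey free at (351,193). Two empty blue look-alikes are at (322,246) and (386,246), nearer the base. The glue is at (246,147). The side view agrees.

```bash
cat > h.py <<'E'
from plant import *
import cv2, numpy as np
from scipy.spatial.transform import Rotation as R
from scipy.optimize import least_squares
COL=dict(red=[(0,9),(171,180)],yellow=[(22,34)],green=[(45,85)],blue=[(105,130)])
def ray(n,px,z):
    c=get_calibration(n); px=np.atleast_2d(px).astype(float)
    d=np.c_[(px[:,0]-c['cx'])/c['fx'],-(px[:,1]-c['cy'])/c['fy'],-np.ones(len(px))]
    d=R.from_euler('xyz',c['orientation']).apply(d)
    return (c['eye']+d*((z-c['eye'][2])/d[:,2])[:,None])[:,:2]
def proj(n,p):
    c=get_calibration(n); q=R.from_euler('xyz',c['orientation']).inv().apply(np.array(p)-c['eye'])
    return c['cx']+c['fx']*q[0]/-q[2], c['cy']-c['fy']*q[1]/-q[2]
def mask(im,col,smin=140,vmin=40):
    h=cv2.cvtColor(im,cv2.COLOR_RGB2HSV)
    return sum(cv2.inRange(h,(a,smin,vmin),(b,255,255)) for a,b in COL[col])
def blobs(n,im,col,amin=40):
    k,l,s,c=cv2.connectedComponentsWithStats(mask(im,col))
    return [(s[i,4],c[i],l==i) for i in range(1,k) if s[i,4]>=amin]
def hull(m): return cv2.convexHull(np.argwhere(m)[:,::-1].astype(np.int32).reshape(-1,1,2))[:,0]
def circ(P,r=None):
    f=lambda v:np.hypot(*(P-v[:2]).T)-(r or v[2])
    s=least_squares(f,[*P.mean(0),.04][:2 if r else 3],loss='soft_l1',f_scale=.002); return s.x
E
python3 - <<'E'
from h import *
for n in("top","side"):
    im=cv2.imread(f"pics/{n}0.png")[:,:,::-1].copy()
    for col in COL:
        for a,c,m in blobs(n,im,col):
            P=ray(n,c,.01)[0]
            if not(.25<P[0]<.85 and abs(P[1])<.5): continue
            h=hull(m); (mc,_,_)=cv2.minAreaRect(h)
            print(n,col,a,c.round(0),"dish",circ(ray(n,h,.008)).round(4),"mid",ray(n,mc,.024)[0].round(4))
c={"top":(351,193),"side":(309,177)}
for n,p in c.items():
    im=cv2.imread(f"pics/{n}0.png")[:,:,::-1].copy()
    s=cv2.cvtColor(im,cv2.COLOR_RGB2HSV)[:,:,1]
    k,l=cv2.connectedComponents((s<50).astype(np.uint8)); m=l==l[p[1],p[0]]
    print(n,"grey",m.sum(),circ(ray(n,hull(m),.008)).round(4))
print("glue",ray("top",(246,141),.11),ray("side",(214,192),0))
print("base",ray("top",(280,378),.05))
E
```

```text
top red 503 [371.  79.] dish [ 0.7877 -0.3779  0.0386] mid [ 0.78   -0.3713]
top red 122 [235. 105.] dish [1.2943 0.0632 0.5417] mid [0.7509 0.0139]
top red 151 [182. 163.] dish [0.6146 0.1768 0.0229] mid [0.6088 0.1721]
top red 339 [154. 216.] dish [0.4814 0.2696 0.0388] mid [0.476  0.2613]
top yellow 336 [113. 175.] dish [0.6001 0.3554 0.032 ] mid [0.5939 0.3523]
top yellow 477 [265. 216.] dish [ 0.4426 -0.03    0.0406] mid [ 0.44   -0.0292]
top yellow 143 [149. 213.] dish [0.4877 0.2774 0.0238] mid [0.4825 0.2697]
top green 133 [297. 147.] dish [ 0.6195 -0.1424  0.0229] mid [ 0.6108 -0.1372]
top green 250 [188. 166.] dish [0.6068 0.1675 0.0357] mid [0.5975 0.1602]
top blue 231 [299. 150.] dish [ 0.6138 -0.143   0.0363] mid [ 0.6066 -0.1405]
top blue 42 [266. 217.] dish [ 0.4447 -0.0303  0.0173] mid [ 0.4354 -0.0288]
top blue 661 [321. 246.] dish [ 0.3437 -0.1607  0.0368] mid [ 0.3432 -0.1576]
top blue 681 [385. 246.] dish [ 0.3219 -0.3234  0.0372] mid [ 0.3211 -0.3183]
side red 699 [266. 118.] dish [ 0.9696 -0.384   0.2055] mid [ 0.8203 -0.4415]
side red 126 [178. 174.] dish [0.94
[... 283 characters left out ...]
15. 240.] dish [0.6154 0.3571 0.0481] mid [0.5935 0.3504]
side yellow 283 [166. 249.] dish [0.499  0.2648 0.0377] mid [0.4793 0.2766]
side green 192 [248. 169.] dish [ 0.6315 -0.1557  0.0459] mid [ 0.612  -0.1357]
side blue 145 [248. 175.] dish [ 0.6077 -0.1345  0.0393] mid [ 0.5859 -0.1115]
side blue 129 [359. 188.] dish [ 0.3176 -0.315   0.0394] mid [ 0.3038 -0.2926]
side blue 225 [263. 206.] dish [ 0.4581 -0.0448  0.0403] mid [ 0.4398 -0.0237]
side blue 383 [321. 207.] dish [ 0.3392 -0.1528  0.0401] mid [ 0.3251 -0.1321]
top grey 650 [ 0.4709 -0.259   0.038 ]
side grey 304 [ 0.4659 -0.2508  0.0412]
glue [[ 0.6115655  -0.00344147]] [[0.61083127 0.003804  ]]
base [[ 0.06040218 -0.01198036]]
```

Emit:
{"name": "apply_moves", "arguments": {"moves": [{"az": 0.0143,"claw": -1},{"az": 0.0143,"claw": -1},{"az": 0.0142,"claw": -1},{"x": 0.08,"y": -0.07,"claw": -1},{"x": 0.09,"y": -0.08,"claw": -1}]}}

```text
invalid input
```

Emit:
{"name": "apply_moves", "arguments": {"moves": [{"x": 0.1,"y": -0.08,"claw": -1},{"x": 0.1,"y": -0.08,"claw": -1},{"x": 0.1,"y": -0.08,"claw": -1},{"x": 0.1,"y": -0.08,"claw": -1},{"x": 0.1,"y": -0.08,"claw": -1}]}}

```text
invalid input
```

Emit:
{"name": "apply_moves", "arguments": {"moves": [{"x": 0.1,"y": -0.08,"claw": -1},{"x": 0.1,"y": -0.08,"claw": -1},{"x": 0.1,"y": -0.08,"claw": -1},{"x": 0.1,"y": -0.08,"claw": -1},{"claw": -1}]}}

```text
invalid input
```

Perhaps every row needs all seven numbers.

Emit:
{"name": "apply_moves", "arguments": {"moves": [{"x": 0,"y": 0,"z": 0,"ax": 0,"ay": 0,"az": 0.0143,"claw": -1},{"x": 0,"y": 0,"z": 0,"ax": 0,"ay": 0,"az": 0.0143,"claw": -1},{"x": 0,"y": 0,"z": 0,"ax": 0,"ay": 0,"az": 0.0142,"claw": -1},{"x": 0.08,"y": -0.07,"z": 0,"ax": 0,"ay": 0,"az": 0,"claw": -1},{"x": 0.09,"y": -0.08,"z": 0,"ax": 0,"ay": 0,"az": 0,"claw": -1}]}}

```text
time: 0.52
ee_pos: [0.1943, -0.4863, 0.2304]
eef_rot: [3.142, 0.002, -0.008]
contact_force: [1.3, -0.9, 0.7]
width: 0.0854
grasp_force: 0.0
```

Emit:
{"name": "apply_moves", "arguments": {"moves": [{"x": 0.098,"y": -0.082,"z": 0,"ax": 0,"ay": 0,"az": 0,"claw": -1},{"x": 0.098,"y": -0.082,"z": 0,"ax": 0,"ay": 0,"az": 0,"claw": -1},{"x": 0.098,"y": -0.082,"z": 0,"ax": 0,"ay": 0,"az": 0,"claw": -1},{"x": 0.098,"y": -0.082,"z": 0,"ax": 0,"ay": 0,"az": 0,"claw": -1},{"x": 0.098,"y": -0.082,"z": 0,"ax": 0,"ay": 0,"az": 0,"claw": -1}]}}

```text
time: 0.93
ee_pos: [0.345, -0.3606, 0.231]
eef_rot: [-3.141, 0.001, -0.0]
contact_force: [0.8, -0.5, -0.2]
width: 0.0854
grasp_force: 0.0
```

Emit:
{"name": "apply_moves", "arguments": {"moves": [{"x": 0.098,"y": -0.082,"z": 0,"ax": 0,"ay": 0,"az": 0,"claw": -1},{"x": 0.098,"y": -0.082,"z": 0,"ax": 0,"ay": 0,"az": 0,"claw": -1},{"x": 0.098,"y": -0.082,"z": 0,"ax": 0,"ay": 0,"az": 0,"claw": -1},{"x": 0.098,"y": -0.082,"z": 0,"ax": 0,"ay": 0,"az": 0,"claw": -1},{"x": 0.098,"y": -0.082,"z": 0,"ax": 0,"ay": 0,"az": 0,"claw": -1}]}}

```text
time: 1.35
ee_pos: [0.4919, -0.2378, 0.2309]
eef_rot: [-3.141, 0.001, -0.0]
contact_force: [0.9, -0.7, -0.3]
width: 0.0856
grasp_force: 0.0
```

Emit:
{"name": "apply_moves", "arguments": {"moves": [{"x": 0.098,"y": -0.082,"z": 0.03,"ax": 0,"ay": 0,"az": 0,"claw": -1},{"x": 0.098,"y": -0.082,"z": 0.03,"ax": 0,"ay": 0,"az": 0,"claw": -1},{"x": 0.098,"y": -0.082,"z": 0.03,"ax": 0,"ay": 0,"az": 0,"claw": -1},{"x": 0.07,"y": -0.06,"z": 0.03,"ax": 0,"ay": 0,"az": 0,"claw": -1},{"x": 0,"y": 0,"z": 0,"ax": 0,"ay": 0,"az": 0,"claw": -1}]}}

```text
time: 1.77
ee_pos: [0.603, -0.1384, 0.1918]
eef_rot: [-3.134, 0.002, 0.011]
contact_force: [-0.7, 1.0, 0.2]
width: 0.0851
grasp_force: 0.0
```

Emit:
{"name": "apply_moves", "arguments": {"moves": [{"x": 0.024,"y": 0,"z": 0.1,"ax": 0,"ay": 0,"az": 0,"claw": -1},{"x": 0,"y": -0.004,"z": 0.1,"ax": 0,"ay": 0,"az": 0,"claw": -1},{"x": 0,"y": 0,"z": 0.1,"ax": 0,"ay": 0,"az": 0,"claw": -1},{"x": 0,"y": 0,"z": 0.06,"ax": 0,"ay": 0,"az": 0,"claw": -1},{"x": 0,"y": 0,"z": 0.05,"ax": 0,"ay": 0,"az": 0,"claw": -1}]}}

```text
time: 2.18
ee_pos: [0.6051, -0.1466, 0.0691]
eef_rot: [-3.141, 0.005, -0.0]
contact_force: [-0.2, 0.3, 0.2]
width: 0.0853
grasp_force: 0.0
```

Emit:
{"name": "apply_moves", "arguments": {"moves": [{"x": 0,"y": 0,"z": 0.05,"ax": 0,"ay": 0,"az": 0,"claw": -1},{"x": 0,"y": 0,"z": 0.05,"ax": 0,"ay": 0,"az": 0,"claw": -1},{"x": 0,"y": 0,"z": 0.03,"ax": 0,"ay": 0,"az": 0,"claw": -1},{"x": 0,"y": 0,"z": 0.0,"ax": 0,"ay": 0,"az": 0,"claw": -1},{"x": 0,"y": 0,"z": 0,"ax": 0,"ay": 0,"az": 0,"claw": -1}]}}

```text
time: 2.6
ee_pos: [0.6069, -0.1465, 0.0329]
eef_rot: [-3.141, 0.001, -0.0]
contact_force: [0.1, 0.4, 0.1]
width: 0.0853
grasp_force: 0.0
```

```bash
python3 - <<'E'
from h import *
s=get_state(); print(s['ee_pos'],s['contact_force'])
for n in("top","side"):
    im=snapshot(n); u,v=map(int,proj(n,(.611,-.137,.05)))
    c=im[max(0,v-75):v+75,u-100:u+100]; cv2.imwrite(f"pics/{n}1.png",cv2.resize(c,None,fx=3,fy=3,interpolation=cv2.INTER_CUBIC)[:,:,::-1])
a=cv2.imread("pics/side1.png");print(a.shape)
E
```

```text
[ 0.60693074 -0.1465239   0.03287305] [0.11008874 0.38134577 0.13968377]
(450, 600, 3)
```

View pics/side1.png

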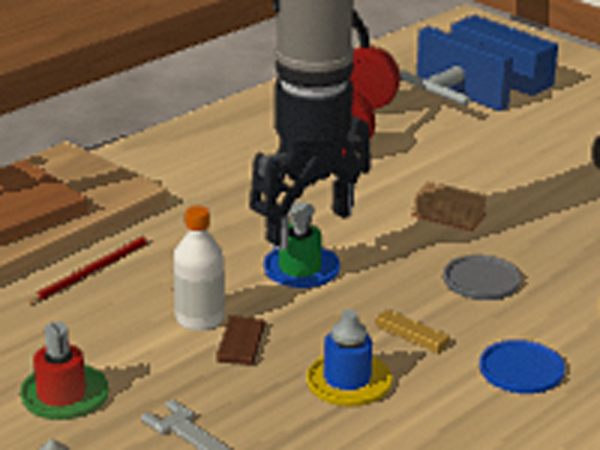

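The side view shows the gripper astride the green bit (crop 300,250) but shifted about 1 cm to −y, so I'll correct that before closing.

Emit:
{"name": "apply_moves", "arguments": {"moves": [{"x": 0.013,"y": -0.032,"z": 0,"ax": 0,"ay": 0,"az": 0,"claw": -1},{"x": 0,"y": 0,"z": 0.04,"ax": 0,"ay": 0,"az": 0,"claw": -1},{"x": 0,"y": 0,"z": 0.036,"ax": 0,"ay": 0,"az": 0,"claw": -1},{"x": 0,"y": 0,"z": 0.0,"ax": 0,"ay": 0,"az": 0,"claw": -1},{"x": 0,"y": 0,"z": 0,"ax": 0,"ay": 0,"az": 0,"claw": -1}]}}

```text
time: 3.12
ee_pos: [0.6099, -0.1365, 0.0088]
eef_rot: [-3.141, 0.004, 0.0]
contact_force: [-0.7, -0.7, -0.1]
width: 0.0852
grasp_force: 0.0
```

Emit:
{"name": "apply_moves", "arguments": {"moves": [{"x": 0,"y": 0,"z": 0,"ax": 0,"ay": 0,"az": 0,"claw": 1},{"x": 0,"y": 0,"z": 0,"ax": 0,"ay": 0,"az": 0,"claw": 1},{"x": 0,"y": 0,"z": 0,"ax": 0,"ay": 0,"az": 0,"claw": 1},{"x": 0,"y": 0,"z": 0,"ax": 0,"ay": 0,"az": 0,"claw": 1},{"x": 0,"y": 0,"z": 0,"ax": 0,"ay": 0,"az": 0,"claw": 1}]}}

```text
time: 3.53
ee_pos: [0.6122, -0.137, 0.0114]
eef_rot: [3.141, -0.002, -0.0]
contact_force: [0.3, -0.8, 3.3]
width: 0.0424
grasp_force: 61.2
```

Emit:
{"name": "apply_moves", "arguments": {"moves": [{"x": 0,"y": 0,"z": 0,"ax": 0,"ay": 0,"az": 0,"claw": 1},{"x": 0,"y": 0,"z": 0,"ax": 0,"ay": 0,"az": 0,"claw": 1},{"x": 0,"y": 0,"z": 0,"ax": 0,"ay": 0,"az": 0,"claw": 1},{"x": 0,"y": 0,"z": 0,"ax": 0,"ay": 0,"az": 0,"claw": 1},{"x": 0,"y": 0,"z": 0,"ax": 0,"ay": 0,"az": 0,"claw": 1}]}}

```text
time: 3.95
ee_pos: [0.6122, -0.137, 0.0113]
eef_rot: [3.141, -0.002, -0.0]
contact_force: [0.6, -1.2, 5.4]
width: 0.0424
grasp_force: 61.4
```

Emit:
{"name": "apply_moves", "arguments": {"moves": [{"x": 0,"y": 0,"z": -0.03,"ax": 0,"ay": 0,"az": 0,"claw": 1},{"x": 0,"y": 0,"z": -0.06,"ax": 0,"ay": 0,"az": 0,"claw": 1},{"x": 0,"y": 0,"z": -0.08,"ax": 0,"ay": 0,"az": 0,"claw": 1},{"x": 0,"y": 0,"z": -0.08,"ax": 0,"ay": 0,"az": 0,"claw": 1},{"x": -0.03,"y": 0.023,"z": -0.05,"ax": 0,"ay": 0,"az": 0,"claw": 1}]}}

```text
time: 4.37
ee_pos: [0.6043, -0.1405, 0.1024]
eef_rot: [-3.139, -0.003, 0.004]
contact_force: [0.8, 0.6, -2.1]
width: 0.0426
grasp_force: 61.0
```

Emit:
{"name": "apply_moves", "arguments": {"moves": [{"x": -0.08,"y": 0.065,"z": 0,"ax": 0,"ay": 0,"az": 0,"claw": 1},{"x": -0.09,"y": 0.075,"z": 0,"ax": 0,"ay": 0,"az": 0,"claw": 1},{"x": -0.09,"y": 0.075,"z": 0,"ax": 0,"ay": 0,"az": 0,"claw": 1},{"x": -0.08,"y": 0.065,"z": 0,"ax": 0,"ay": 0,"az": 0,"claw": 1},{"x": -0.06,"y": 0.05,"z": 0,"ax": 0,"ay": 0,"az": 0,"claw": 1}]}}

```text
time: 4.78
ee_pos: [0.4783, -0.2444, 0.0996]
eef_rot: [-3.141, 0.004, -0.003]
contact_force: [-0.6, -1.3, -1.3]
width: 0.0425
grasp_force: 60.9
```

Emit:
{"name": "apply_moves", "arguments": {"moves": [{"x": -0.04,"y": 0.03,"z": 0,"ax": 0,"ay": 0,"az": 0,"claw": 1},{"x": -0.01,"y": 0.01,"z": 0,"ax": 0,"ay": 0,"az": 0,"claw": 1},{"x": 0,"y": 0,"z": 0,"ax": 0,"ay": 0,"az": 0,"claw": 1},{"x": 0,"y": 0,"z": 0,"ax": 0,"ay": 0,"az": 0,"claw": 1},{"x": 0,"y": 0,"z": 0,"ax": 0,"ay": 0,"az": 0,"claw": 1}]}}

```text
time: 5.2
ee_pos: [0.4688, -0.2527, 0.1004]
eef_rot: [-3.14, -0.001, 0.003]
contact_force: [-0.1, 0.6, -1.5]
width: 0.0426
grasp_force: 60.9
```

```bash
python3 - <<'E'
from h import *
s=get_state(); print(s['ee_pos'],s['contact_force'],s['width'])
im=snapshot("side"); u,v=map(int,proj("side",(.4685,-.255,.05)))
cv2.imwrite("pics/side2.png",cv2.resize(im[v-75:v+75,u-100:u+100],None,fx=3,fy=3)[:,:,::-1])
im=snapshot("top"); 
h=hull(max(blobs("top",im,"blue"),key=lambda b:-np.hypot(*(b[1]-(299,148))))[2]); print("blue dish top",circ(ray("top",h,.008)))
E
```

```text
[ 0.46884701 -0.25267808  0.1004374 ] [-0.13380683  0.57665185 -1.47432594] 0.04259160459161039
blue dish top [ 0.61406893 -0.14341609  0.03666548]
```

View pics/side2.png

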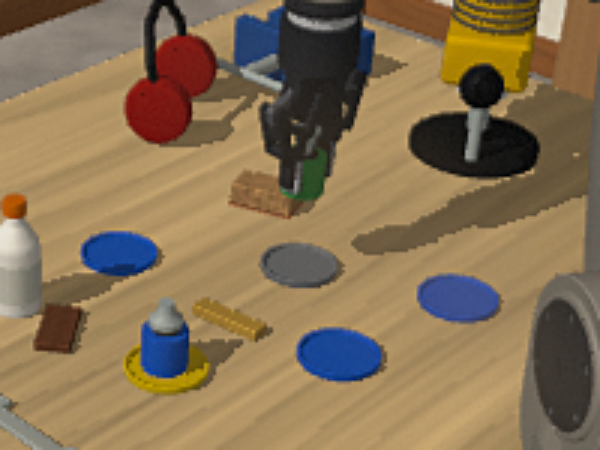

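Bit held upright over the grey dish (crop 300,265); lowering.

Emit:
{"name": "apply_moves", "arguments": {"moves": [{"x": 0,"y": 0.004,"z": 0.08,"ax": 0,"ay": 0,"az": 0,"claw": 1},{"x": 0,"y": 0,"z": 0.08,"ax": 0,"ay": 0,"az": 0,"claw": 1},{"x": 0,"y": 0,"z": 0.06,"ax": 0,"ay": 0,"az": 0,"claw": 1},{"x": 0,"y": 0,"z": 0.04,"ax": 0,"ay": 0,"az": 0,"claw": 1},{"x": 0,"y": 0,"z": 0.02,"ax": 0,"ay": 0,"az": 0,"claw": 1}]}}

```text
time: 5.72
ee_pos: [0.4668, -0.2541, 0.0144]
eef_rot: [-3.139, 0.003, 0.002]
contact_force: [-0.5, -0.1, -1.3]
width: 0.0427
grasp_force: 60.9
```

Emit:
{"name": "apply_moves", "arguments": {"moves": [{"x": 0,"y": 0,"z": 0.01,"ax": 0,"ay": 0,"az": 0,"claw": 1},{"x": 0,"y": 0,"z": 0,"ax": 0,"ay": 0,"az": 0,"claw": 1},{"x": 0,"y": 0,"z": 0,"ax": 0,"ay": 0,"az": 0,"claw": 1},{"x": 0,"y": 0,"z": 0,"ax": 0,"ay": 0,"az": 0,"claw": 1},{"x": 0,"y": 0,"z": 0,"ax": 0,"ay": 0,"az": 0,"claw": 1}]}}

```text
time: 6.13
ee_pos: [0.4682, -0.2561, 0.0145]
eef_rot: [3.141, -0.002, -0.0]
contact_force: [-0.1, 0.1, -1.1]
width: 0.0424
grasp_force: 61.0
```

Emit:
{"name": "apply_moves", "arguments": {"moves": [{"x": 0,"y": 0,"z": 0.005,"ax": 0,"ay": 0,"az": 0,"claw": 1},{"x": 0,"y": 0,"z": 0.003,"ax": 0,"ay": 0,"az": 0,"claw": 1},{"x": 0,"y": 0,"z": 0.002,"ax": 0,"ay": 0,"az": 0,"claw": 1},{"x": 0,"y": 0,"z": 0,"ax": 0,"ay": 0,"az": 0,"claw": 1},{"x": 0,"y": 0,"z": 0,"ax": 0,"ay": 0,"az": 0,"claw": 1}]}}

```text
time: 6.55
ee_pos: [0.4676, -0.256, 0.0113]
eef_rot: [3.141, -0.0, -0.0]
contact_force: [-2.3, 0.7, 5.1]
width: 0.0426
grasp_force: 61.6
```

Emit:
{"name": "apply_moves", "arguments": {"moves": [{"x": 0,"y": 0,"z": 0,"ax": 0,"ay": 0,"az": 0,"claw": -1},{"x": 0,"y": 0,"z": 0,"ax": 0,"ay": 0,"az": 0,"claw": -1},{"x": 0,"y": 0,"z": 0,"ax": 0,"ay": 0,"az": 0,"claw": -1},{"x": 0,"y": 0,"z": 0,"ax": 0,"ay": 0,"az": 0,"claw": -1},{"x": 0,"y": 0,"z": 0,"ax": 0,"ay": 0,"az": 0,"claw": -1}]}}

```text
time: 6.97
ee_pos: [0.4674, -0.2557, 0.0103]
eef_rot: [-3.141, 0.0, -0.0]
contact_force: [-0.5, 0.0, -0.2]
width: 0.0856
grasp_force: 0.0
```

Emit:
{"name": "apply_moves", "arguments": {"moves": [{"x": 0,"y": 0,"z": -0.04,"ax": 0,"ay": 0,"az": 0,"claw": -1},{"x": 0,"y": 0,"z": -0.08,"ax": 0,"ay": 0,"az": 0,"claw": -1},{"x": 0,"y": 0,"z": -0.1,"ax": 0,"ay": 0,"az": 0,"claw": -1},{"x": 0,"y": 0,"z": -0.1,"ax": 0,"ay": 0,"az": 0,"claw": -1},{"x": -0.01,"y": -0.06,"z": -0.03,"ax": 0,"ay": 0,"az": 0,"claw": -1}]}}

```text
time: 7.38
ee_pos: [0.4673, -0.2434, 0.1202]
eef_rot: [3.134, -0.009, -0.006]
contact_force: [0.5, -1.5, 0.5]
width: 0.0852
grasp_force: 0.0
```

Emit:
{"name": "apply_moves", "arguments": {"moves": [{"x": -0.015,"y": -0.12,"z": 0,"ax": 0,"ay": 0,"az": 0,"claw": -1},{"x": -0.015,"y": -0.12,"z": 0,"ax": 0,"ay": 0,"az": 0,"claw": -1},{"x": -0.015,"y": -0.12,"z": 0,"ax": 0,"ay": 0,"az": 0,"claw": -1},{"x": -0.015,"y": -0.12,"z": 0,"ax": 0,"ay": 0,"az": 0,"claw": -1},{"x": -0.015,"y": -0.12,"z": 0,"ax": 0,"ay": 0,"az": 0,"claw": -1}]}}

```text
time: 7.8
ee_pos: [0.4414, -0.0562, 0.1156]
eef_rot: [3.141, -0.001, -0.0]
contact_force: [0.8, 1.5, 0.5]
width: 0.0851
grasp_force: 0.0
```

Emit:
{"name": "apply_moves", "arguments": {"moves": [{"x": -0.015,"y": -0.08,"z": 0,"ax": 0,"ay": 0,"az": 0,"claw": -1},{"x": 0,"y": -0.02,"z": 0,"ax": 0,"ay": 0,"az": 0,"claw": -1},{"x": 0,"y": 0,"z": 0,"ax": 0,"ay": 0,"az": 0,"claw": -1},{"x": 0,"y": 0,"z": 0,"ax": 0,"ay": 0,"az": 0,"claw": -1},{"x": 0,"y": 0,"z": 0,"ax": 0,"ay": 0,"az": 0,"claw": -1}]}}

```text
time: 8.22
ee_pos: [0.4377, -0.0297, 0.1154]
eef_rot: [3.141, -0.0, -0.003]
contact_force: [0.5, -0.6, -0.0]
width: 0.0856
grasp_force: 0.0
```

```bash
python3 - <<'E'
from h import *
s=get_state(); print(s['ee_pos'],s['contact_force'],s['width'])
im=snapshot("side"); u,v=map(int,proj("side",(.45,-.12,.05)))
cv2.imwrite("pics/side3.png",cv2.resize(im[v-75:v+75,u-100:u+100],None,fx=3,fy=3)[:,:,::-1])
E
```

```text
[ 0.43770734 -0.02973071  0.11543707] [ 0.47777765 -0.55075212 -0.04584768] 0.0856080431709563
```

View pics/side3.png

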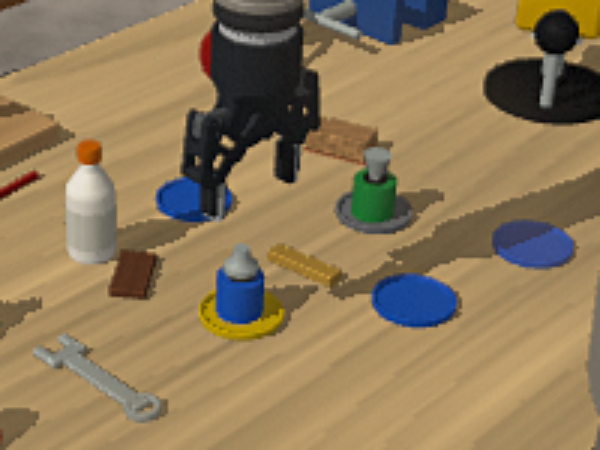

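Green stands well inside the grey dish (crop 373,200). Picking blue.

Emit:
{"name": "apply_moves", "arguments": {"moves": [{"x": 0,"y": -0.01,"z": 0.08,"ax": 0,"ay": 0,"az": 0,"claw": -1},{"x": 0,"y": 0,"z": 0.1,"ax": 0,"ay": 0,"az": 0,"claw": -1},{"x": 0,"y": 0,"z": 0.09,"ax": 0,"ay": 0,"az": 0,"claw": -1},{"x": 0,"y": 0,"z": 0.05,"ax": 0,"ay": 0,"az": 0,"claw": -1},{"x": 0,"y": 0,"z": 0.03,"ax": 0,"ay": 0,"az": 0,"claw": -1}]}}

```text
time: 8.68
ee_pos: [0.4358, -0.0264, 0.0082]
eef_rot: [3.141, 0.004, -0.003]
contact_force: [-0.5, 0.3, -0.2]
width: 0.0852
grasp_force: 0.0
```

Emit:
{"name": "apply_moves", "arguments": {"moves": [{"x": 0,"y": 0,"z": 0,"ax": 0,"ay": 0,"az": 0,"claw": -1},{"x": 0,"y": 0,"z": 0,"ax": 0,"ay": 0,"az": 0,"claw": -1},{"x": 0,"y": 0,"z": 0,"ax": 0,"ay": 0,"az": 0,"claw": -1}]}}

```text
time: 8.93
ee_pos: [0.4388, -0.0253, 0.0115]
eef_rot: [3.141, -0.003, -0.001]
contact_force: [0.8, -0.4, -0.1]
width: 0.0851
grasp_force: 0.0
```

Emit:
{"name": "apply_moves", "arguments": {"moves": [{"x": 0,"y": 0,"z": 0,"ax": 0,"ay": 0,"az": 0,"claw": 1},{"x": 0,"y": 0,"z": 0,"ax": 0,"ay": 0,"az": 0,"claw": 1},{"x": 0,"y": 0,"z": 0,"ax": 0,"ay": 0,"az": 0,"claw": 1},{"x": 0,"y": 0,"z": 0,"ax": 0,"ay": 0,"az": 0,"claw": 1},{"x": 0,"y": 0,"z": 0,"ax": 0,"ay": 0,"az": 0,"claw": 1}]}}

```text
time: 9.35
ee_pos: [0.4383, -0.0252, 0.0115]
eef_rot: [3.141, -0.002, -0.0]
contact_force: [-2.0, -0.7, 6.4]
width: 0.0422
grasp_force: 60.3
```

Emit:
{"name": "apply_moves", "arguments": {"moves": [{"x": 0,"y": 0,"z": 0,"ax": 0,"ay": 0,"az": 0,"claw": 1},{"x": 0,"y": 0,"z": 0,"ax": 0,"ay": 0,"az": 0,"claw": 1},{"x": 0,"y": 0,"z": 0,"ax": 0,"ay": 0,"az": 0,"claw": 1}]}}

```text
time: 9.6
ee_pos: [0.4383, -0.0252, 0.0115]
eef_rot: [3.141, -0.002, -0.0]
contact_force: [-1.2, -0.9, 5.3]
width: 0.0424
grasp_force: 60.3
```

Emit:
{"name": "apply_moves", "arguments": {"moves": [{"x": 0,"y": 0,"z": -0.03,"ax": 0,"ay": 0,"az": 0,"claw": 1},{"x": 0,"y": 0,"z": -0.06,"ax": 0,"ay": 0,"az": 0,"claw": 1},{"x": 0,"y": 0,"z": -0.08,"ax": 0,"ay": 0,"az": 0,"claw": 1},{"x": 0,"y": 0,"z": -0.08,"ax": 0,"ay": 0,"az": 0,"claw": 1},{"x": 0.02,"y": 0.03,"z": -0.05,"ax": 0,"ay": 0,"az": 0,"claw": 1}]}}

```text
time: 10.02
ee_pos: [0.443, -0.0314, 0.1028]
eef_rot: [-3.14, -0.001, 0.004]
contact_force: [0.8, -0.2, -1.2]
width: 0.0422
grasp_force: 61.1
```

Emit:
{"name": "apply_moves", "arguments": {"moves": [{"x": 0.06,"y": 0.06,"z": 0,"ax": 0,"ay": 0,"az": 0,"claw": 1},{"x": 0.08,"y": 0.07,"z": 0,"ax": 0,"ay": 0,"az": 0,"claw": 1},{"x": 0.09,"y": 0.07,"z": 0,"ax": 0,"ay": 0,"az": 0,"claw": 1},{"x": 0.1,"y": 0.06,"z": 0,"ax": 0,"ay": 0,"az": 0,"claw": 1},{"x": 0.1,"y": 0.05,"z": 0,"ax": 0,"ay": 0,"az": 0,"claw": 1}]}}

```text
time: 10.43
ee_pos: [0.5727, -0.1289, 0.1007]
eef_rot: [3.141, 0.001, -0.002]
contact_force: [1.1, -0.3, -1.0]
width: 0.0425
grasp_force: 61.1
```

Emit:
{"name": "apply_moves", "arguments": {"moves": [{"x": 0.08,"y": 0.03,"z": 0,"ax": 0,"ay": 0,"az": 0,"claw": 1},{"x": 0.045,"y": 0.01,"z": 0,"ax": 0,"ay": 0,"az": 0,"claw": 1},{"x": 0,"y": 0,"z": 0,"ax": 0,"ay": 0,"az": 0,"claw": 1},{"x": 0,"y": 0,"z": 0,"ax": 0,"ay": 0,"az": 0,"claw": 1},{"x": 0,"y": 0,"z": 0,"ax": 0,"ay": 0,"az": 0,"claw": 1}]}}

```text
time: 10.85
ee_pos: [0.6085, -0.1379, 0.1002]
eef_rot: [-3.141, 0.002, 0.001]
contact_force: [-0.7, -0.5, -1.1]
width: 0.0425
grasp_force: 61.1
```

Emit:
{"name": "apply_moves", "arguments": {"moves": [{"x": 0.007,"y": 0.003,"z": 0.08,"ax": 0,"ay": 0,"az": 0,"claw": 1},{"x": 0,"y": 0,"z": 0.08,"ax": 0,"ay": 0,"az": 0,"claw": 1},{"x": 0,"y": 0,"z": 0.06,"ax": 0,"ay": 0,"az": 0,"claw": 1},{"x": 0,"y": 0,"z": 0.04,"ax": 0,"ay": 0,"az": 0,"claw": 1},{"x": 0,"y": 0,"z": 0.02,"ax": 0,"ay": 0,"az": 0,"claw": 1}]}}

```text
time: 11.27
ee_pos: [0.6095, -0.139, 0.0147]
eef_rot: [-3.141, 0.004, 0.001]
contact_force: [-1.0, -0.1, -1.4]
width: 0.0427
grasp_force: 61.1
```

Emit:
{"name": "apply_moves", "arguments": {"moves": [{"x": 0,"y": 0,"z": 0.006,"ax": 0,"ay": 0,"az": 0,"claw": 1},{"x": 0,"y": 0,"z": 0.003,"ax": 0,"ay": 0,"az": 0,"claw": 1},{"x": 0,"y": 0,"z": 0,"ax": 0,"ay": 0,"az": 0,"claw": 1},{"x": 0,"y": 0,"z": 0,"ax": 0,"ay": 0,"az": 0,"claw": 1},{"x": 0,"y": 0,"z": 0,"ax": 0,"ay": 0,"az": 0,"claw": 1}]}}

```text
time: 11.68
ee_pos: [0.6129, -0.1398, 0.015]
eef_rot: [3.141, -0.002, -0.0]
contact_force: [-0.1, 0.3, -2.0]
width: 0.0424
grasp_force: 61.1
```

Emit:
{"name": "apply_moves", "arguments": {"moves": [{"x": 0,"y": 0,"z": 0.006,"ax": 0,"ay": 0,"az": 0,"claw": 1},{"x": 0,"y": 0,"z": 0.004,"ax": 0,"ay": 0,"az": 0,"claw": 1},{"x": 0,"y": 0,"z": 0.002,"ax": 0,"ay": 0,"az": 0,"claw": 1},{"x": 0,"y": 0,"z": 0,"ax": 0,"ay": 0,"az": 0,"claw": 1},{"x": 0,"y": 0,"z": 0,"ax": 0,"ay": 0,"az": 0,"claw": 1}]}}

```text
time: 12.1
ee_pos: [0.6126, -0.1398, 0.0117]
eef_rot: [3.141, -0.001, -0.0]
contact_force: [-2.6, -0.2, 4.8]
width: 0.0425
grasp_force: 61.9
```

Emit:
{"name": "apply_moves", "arguments": {"moves": [{"x": 0,"y": 0,"z": 0,"ax": 0,"ay": 0,"az": 0,"claw": -1},{"x": 0,"y": 0,"z": 0,"ax": 0,"ay": 0,"az": 0,"claw": -1},{"x": 0,"y": 0,"z": 0,"ax": 0,"ay": 0,"az": 0,"claw": -1},{"x": 0,"y": 0,"z": 0,"ax": 0,"ay": 0,"az": 0,"claw": -1},{"x": 0,"y": 0,"z": 0,"ax": 0,"ay": 0,"az": 0,"claw": -1}]}}

```text
time: 12.52
ee_pos: [0.612, -0.1397, 0.01]
eef_rot: [-3.142, 0.0, -0.0]
contact_force: [-0.6, -0.2, 0.5]
width: 0.0852
grasp_force: 0.0
```

Emit:
{"name": "apply_moves", "arguments": {"moves": [{"x": 0,"y": 0,"z": -0.04,"ax": 0,"ay": 0,"az": 0,"claw": -1},{"x": 0,"y": 0,"z": -0.08,"ax": 0,"ay": 0,"az": 0,"claw": -1},{"x": 0,"y": 0,"z": -0.1,"ax": 0,"ay": 0,"az": 0,"claw": -1},{"x": 0,"y": 0,"z": -0.1,"ax": 0,"ay": 0,"az": 0,"claw": -1},{"x": -0.06,"y": 0,"z": -0.03,"ax": 0,"ay": 0,"az": 0,"claw": -1}]}}

```text
time: 12.93
ee_pos: [0.6004, -0.1393, 0.1217]
eef_rot: [3.14, -0.014, 0.001]
contact_force: [1.3, 0.3, 1.4]
width: 0.0851
grasp_force: 0.0
```

Emit:
{"name": "apply_moves", "arguments": {"moves": [{"x": -0.12,"y": 0,"z": 0,"ax": 0,"ay": 0,"az": 0,"claw": -1},{"x": -0.12,"y": -0.02,"z": 0,"ax": 0,"ay": 0,"az": 0,"claw": -1},{"x": -0.1,"y": -0.07,"z": 0,"ax": 0,"ay": 0,"az": 0,"claw": -1},{"x": -0.05,"y": -0.12,"z": 0,"ax": 0,"ay": 0,"az": 0,"claw": -1},{"x": 0,"y": -0.12,"z": 0,"ax": 0,"ay": 0,"az": 0,"claw": -1}]}}

```text
time: 13.35
ee_pos: [0.4729, -0.042, 0.1157]
eef_rot: [3.139, 0.003, -0.006]
contact_force: [0.7, 0.4, 0.7]
width: 0.0853
grasp_force: 0.0
```

Emit:
{"name": "apply_moves", "arguments": {"moves": [{"x": 0,"y": -0.12,"z": 0,"ax": 0,"ay": 0,"az": 0,"claw": -1},{"x": 0,"y": -0.12,"z": 0,"ax": 0,"ay": 0,"az": 0,"claw": -1},{"x": 0,"y": -0.12,"z": 0,"ax": 0,"ay": 0,"az": 0,"claw": -1},{"x": 0,"y": -0.12,"z": 0,"ax": 0,"ay": 0,"az": 0,"claw": -1},{"x": 0,"y": -0.12,"z": 0,"ax": 0,"ay": 0,"az": 0,"claw": -1}]}}

```text
time: 13.77
ee_pos: [0.4771, 0.141, 0.1164]
eef_rot: [3.142, -0.002, -0.0]
contact_force: [1.1, -1.0, 0.2]
width: 0.0852
grasp_force: 0.0
```

Emit:
{"name": "apply_moves", "arguments": {"moves": [{"x": 0,"y": -0.12,"z": 0,"ax": 0,"ay": 0,"az": 0,"claw": -1},{"x": 0,"y": -0.12,"z": 0,"ax": 0,"ay": 0,"az": 0,"claw": -1},{"x": 0,"y": -0.1,"z": 0,"ax": 0,"ay": 0,"az": 0,"claw": -1},{"x": 0,"y": -0.07,"z": 0,"ax": 0,"ay": 0,"az": 0,"claw": -1},{"x": 0,"y": 0,"z": 0,"ax": 0,"ay": 0,"az": 0,"claw": -1}]}}

```text
time: 14.18
ee_pos: [0.4755, 0.2699, 0.1167]
eef_rot: [-3.135, -0.001, 0.009]
contact_force: [-0.2, 1.1, 0.0]
width: 0.0849
grasp_force: 0.0
```

```bash
python3 - <<'E'
from h import *
s=get_state(); print(s['ee_pos'],s['eef_rot'],s['joint_positions'].round(2))
im=snapshot("side"); cv2.imwrite("pics/side4.png",cv2.resize(im[100:300,60:360],None,fx=2.5,fy=2.5)[:,:,::-1])
im=snapshot("top"); cv2.imwrite("pics/top4.png",cv2.resize(im[100:280,100:420],None,fx=2.5,fy=2.5)[:,:,::-1])
E
```

```text
[0.47545173 0.26990681 0.11668336] [-3.13522859e+00 -1.12333143e-03  8.86222904e-03] [-0.19  0.44 -0.48  1.68  0.22  1.08 -2.29]
```

View pics/side4.png

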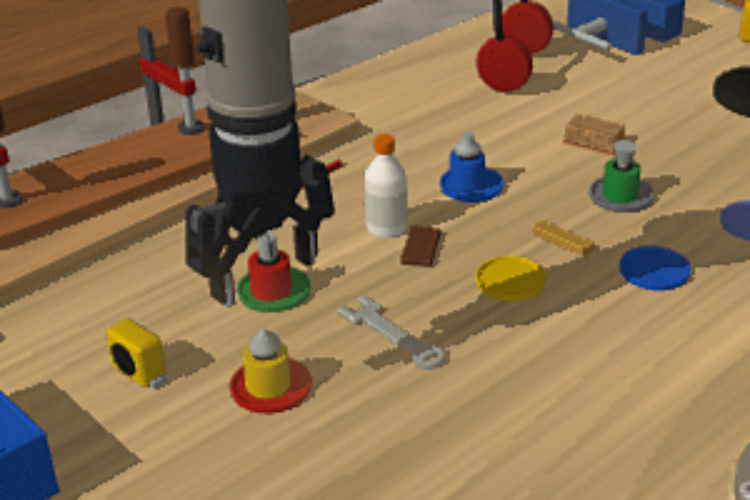

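Blue sits in the blue dish (crop 471,180), the glue is untouched, and the gripper is above yellow (265,375). Settling and descending.

Emit:
{"name": "apply_moves", "arguments": {"moves": [{"x": 0.01,"y": 0,"z": 0.06,"ax": 0,"ay": 0,"az": 0,"claw": -1},{"x": 0,"y": 0,"z": 0.06,"ax": 0,"ay": 0,"az": 0,"claw": -1},{"x": 0,"y": 0,"z": 0,"ax": 0,"ay": 0,"az": 0,"claw": -1},{"x": 0,"y": 0,"z": 0,"ax": 0,"ay": 0,"az": 0,"claw": -1},{"x": 0,"y": 0,"z": 0,"ax": 0,"ay": 0,"az": 0,"claw": -1}]}}

```text
time: 14.7
ee_pos: [0.4808, 0.2615, 0.0801]
eef_rot: [3.142, -0.001, -0.002]
contact_force: [0.7, -0.1, -0.5]
width: 0.0856
grasp_force: 0.0
```

Emit:
{"name": "apply_moves", "arguments": {"moves": [{"x": 0,"y": -0.038,"z": 0,"ax": 0,"ay": 0,"az": 0,"claw": -1},{"x": 0,"y": 0,"z": 0.07,"ax": 0,"ay": 0,"az": 0,"claw": -1},{"x": 0,"y": 0,"z": 0.08,"ax": 0,"ay": 0,"az": 0,"claw": -1},{"x": 0,"y": 0,"z": 0.05,"ax": 0,"ay": 0,"az": 0,"claw": -1},{"x": 0,"y": 0,"z": 0.03,"ax": 0,"ay": 0,"az": 0,"claw": -1}]}}

```text
time: 15.12
ee_pos: [0.4795, 0.2743, 0.0093]
eef_rot: [3.141, 0.001, 0.001]
contact_force: [-0.4, 0.3, -0.3]
width: 0.0852
grasp_force: 0.0
```

Emit:
{"name": "apply_moves", "arguments": {"moves": [{"x": 0,"y": 0,"z": 0,"ax": 0,"ay": 0,"az": 0,"claw": -1},{"x": 0,"y": 0,"z": 0,"ax": 0,"ay": 0,"az": 0,"claw": -1},{"x": 0,"y": 0,"z": 0,"ax": 0,"ay": 0,"az": 0,"claw": -1}]}}

```text
time: 15.37
ee_pos: [0.4811, 0.2749, 0.0116]
eef_rot: [-3.14, -0.003, 0.0]
contact_force: [-0.1, 1.1, 0.3]
width: 0.0855
grasp_force: 0.0
```

Emit:
{"name": "apply_moves", "arguments": {"moves": [{"x": 0,"y": 0,"z": 0,"ax": 0,"ay": 0,"az": 0,"claw": 1},{"x": 0,"y": 0,"z": 0,"ax": 0,"ay": 0,"az": 0,"claw": 1},{"x": 0,"y": 0,"z": 0,"ax": 0,"ay": 0,"az": 0,"claw": 1},{"x": 0,"y": 0,"z": 0,"ax": 0,"ay": 0,"az": 0,"claw": 1},{"x": 0,"y": 0,"z": 0,"ax": 0,"ay": 0,"az": 0,"claw": 1}]}}

```text
time: 15.78
ee_pos: [0.4807, 0.2741, 0.0112]
eef_rot: [-3.141, -0.002, -0.0]
contact_force: [-1.1, -1.1, 4.0]
width: 0.0423
grasp_force: 61.2
```

Emit:
{"name": "apply_moves", "arguments": {"moves": [{"x": 0,"y": 0,"z": 0,"ax": 0,"ay": 0,"az": 0,"claw": 1},{"x": 0,"y": 0,"z": 0,"ax": 0,"ay": 0,"az": 0,"claw": 1},{"x": 0,"y": 0,"z": 0,"ax": 0,"ay": 0,"az": 0,"claw": 1}]}}

```text
time: 16.03
ee_pos: [0.4807, 0.274, 0.0112]
eef_rot: [-3.141, -0.002, -0.0]
contact_force: [-0.5, -0.9, 5.7]
width: 0.0428
grasp_force: 61.3
```

Emit:
{"name": "apply_moves", "arguments": {"moves": [{"x": 0,"y": 0,"z": -0.03,"ax": 0,"ay": 0,"az": 0,"claw": 1},{"x": 0,"y": 0,"z": -0.06,"ax": 0,"ay": 0,"az": 0,"claw": 1},{"x": 0,"y": 0,"z": -0.08,"ax": 0,"ay": 0,"az": 0,"claw": 1},{"x": 0,"y": 0,"z": -0.08,"ax": 0,"ay": 0,"az": 0,"claw": 1},{"x": -0.01,"y": 0.05,"z": -0.05,"ax": 0,"ay": 0,"az": 0,"claw": 1}]}}

```text
time: 16.45
ee_pos: [0.4772, 0.2632, 0.1028]
eef_rot: [-3.136, -0.003, 0.004]
contact_force: [1.2, 1.9, -1.5]
width: 0.0425
grasp_force: 61.2
```

Emit:
{"name": "apply_moves", "arguments": {"moves": [{"x": -0.015,"y": 0.1,"z": 0,"ax": 0,"ay": 0,"az": 0,"claw": 1},{"x": -0.015,"y": 0.12,"z": 0,"ax": 0,"ay": 0,"az": 0,"claw": 1},{"x": -0.015,"y": 0.12,"z": 0,"ax": 0,"ay": 0,"az": 0,"claw": 1},{"x": -0.015,"y": 0.12,"z": 0,"ax": 0,"ay": 0,"az": 0,"claw": 1},{"x": -0.015,"y": 0.12,"z": 0,"ax": 0,"ay": 0,"az": 0,"claw": 1}]}}

```text
time: 16.87
ee_pos: [0.4533, 0.0831, 0.1]
eef_rot: [3.141, 0.001, 0.001]
contact_force: [0.6, -0.1, -2.0]
width: 0.0429
grasp_force: 61.2
```

Emit:
{"name": "apply_moves", "arguments": {"moves": [{"x": -0.015,"y": 0.12,"z": 0,"ax": 0,"ay": 0,"az": 0,"claw": 1},{"x": -0.015,"y": 0.12,"z": 0,"ax": 0,"ay": 0,"az": 0,"claw": 1},{"x": -0.015,"y": 0.08,"z": 0,"ax": 0,"ay": 0,"az": 0,"claw": 1},{"x": -0.01,"y": 0.05,"z": 0,"ax": 0,"ay": 0,"az": 0,"claw": 1},{"x": 0,"y": 0,"z": 0,"ax": 0,"ay": 0,"az": 0,"claw": 1}]}}

```text
time: 17.28
ee_pos: [0.4363, -0.0312, 0.0998]
eef_rot: [3.139, 0.002, -0.008]
contact_force: [-1.2, 0.0, -1.2]
width: 0.0426
grasp_force: 61.3
```

Emit:
{"name": "apply_moves", "arguments": {"moves": [{"x": 0,"y": 0,"z": 0.06,"ax": 0,"ay": 0,"az": 0,"claw": 1},{"x": 0,"y": 0,"z": 0.06,"ax": 0,"ay": 0,"az": 0,"claw": 1},{"x": 0,"y": 0,"z": 0,"ax": 0,"ay": 0,"az": 0,"claw": 1},{"x": 0,"y": 0,"z": 0,"ax": 0,"ay": 0,"az": 0,"claw": 1},{"x": 0,"y": 0,"z": 0,"ax": 0,"ay": 0,"az": 0,"claw": 1}]}}

```text
time: 17.7
ee_pos: [0.4385, -0.0254, 0.0648]
eef_rot: [-3.141, -0.001, 0.001]
contact_force: [0.4, 0.4, -1.5]
width: 0.0426
grasp_force: 61.5
```

Emit:
{"name": "apply_moves", "arguments": {"moves": [{"x": 0.003,"y": 0.002,"z": 0.06,"ax": 0,"ay": 0,"az": 0,"claw": 1},{"x": 0,"y": 0,"z": 0.05,"ax": 0,"ay": 0,"az": 0,"claw": 1},{"x": 0,"y": 0,"z": 0.03,"ax": 0,"ay": 0,"az": 0,"claw": 1},{"x": 0,"y": 0,"z": 0.02,"ax": 0,"ay": 0,"az": 0,"claw": 1},{"x": 0,"y": 0,"z": 0.006,"ax": 0,"ay": 0,"az": 0,"claw": 1}]}}

```text
time: 18.12
ee_pos: [0.4388, -0.0266, 0.0141]
eef_rot: [-3.141, 0.001, 0.0]
contact_force: [-1.1, -0.4, -2.6]
width: 0.0426
grasp_force: 61.4
```

Emit:
{"name": "apply_moves", "arguments": {"moves": [{"x": 0,"y": 0,"z": 0.006,"ax": 0,"ay": 0,"az": 0,"claw": 1},{"x": 0,"y": 0,"z": 0.003,"ax": 0,"ay": 0,"az": 0,"claw": 1},{"x": 0,"y": 0,"z": 0,"ax": 0,"ay": 0,"az": 0,"claw": 1},{"x": 0,"y": 0,"z": 0,"ax": 0,"ay": 0,"az": 0,"claw": 1},{"x": 0,"y": 0,"z": 0,"ax": 0,"ay": 0,"az": 0,"claw": 1}]}}

```text
time: 18.53
ee_pos: [0.4393, -0.0269, 0.0121]
eef_rot: [3.141, -0.001, -0.0]
contact_force: [-0.8, -0.4, -1.8]
width: 0.0426
grasp_force: 61.5
```

Emit:
{"name": "apply_moves", "arguments": {"moves": [{"x": 0,"y": 0,"z": 0.003,"ax": 0,"ay": 0,"az": 0,"claw": 1},{"x": 0,"y": 0,"z": 0.001,"ax": 0,"ay": 0,"az": 0,"claw": 1},{"x": 0,"y": 0,"z": 0,"ax": 0,"ay": 0,"az": 0,"claw": 1},{"x": 0,"y": 0,"z": 0,"ax": 0,"ay": 0,"az": 0,"claw": 1}]}}

```text
time: 18.87
ee_pos: [0.4394, -0.027, 0.0111]
eef_rot: [3.141, -0.001, -0.0]
contact_force: [-2.1, 0.2, 6.1]
width: 0.0425
grasp_force: 62.1
```

Emit:
{"name": "apply_moves", "arguments": {"moves": [{"x": 0,"y": 0,"z": 0,"ax": 0,"ay": 0,"az": 0,"claw": -1},{"x": 0,"y": 0,"z": 0,"ax": 0,"ay": 0,"az": 0,"claw": -1},{"x": 0,"y": 0,"z": 0,"ax": 0,"ay": 0,"az": 0,"claw": -1},{"x": 0,"y": 0,"z": 0,"ax": 0,"ay": 0,"az": 0,"claw": -1},{"x": 0,"y": 0,"z": 0,"ax": 0,"ay": 0,"az": 0,"claw": -1}]}}

```text
time: 19.28
ee_pos: [0.4389, -0.0269, 0.0104]
eef_rot: [-3.142, 0.0, -0.0]
contact_force: [-0.6, 0.2, 0.7]
width: 0.0852
grasp_force: 0.0
```

Emit:
{"name": "apply_moves", "arguments": {"moves": [{"x": 0,"y": 0,"z": -0.04,"ax": 0,"ay": 0,"az": 0,"claw": -1},{"x": 0,"y": 0,"z": -0.08,"ax": 0,"ay": 0,"az": 0,"claw": -1},{"x": 0,"y": 0,"z": -0.1,"ax": 0,"ay": 0,"az": 0,"claw": -1},{"x": 0,"y": 0,"z": -0.1,"ax": 0,"ay": 0,"az": 0,"claw": -1},{"x": 0,"y": -0.06,"z": -0.03,"ax": 0,"ay": 0,"az": 0,"claw": -1}]}}

```text
time: 19.7
ee_pos: [0.442, -0.0125, 0.1194]
eef_rot: [3.138, -0.008, -0.006]
contact_force: [0.5, 0.4, -0.7]
width: 0.0853
grasp_force: 0.0
```

Emit:
{"name": "apply_moves", "arguments": {"moves": [{"x": 0,"y": -0.12,"z": 0,"ax": 0,"ay": 0,"az": 0,"claw": -1},{"x": 0,"y": -0.12,"z": 0,"ax": 0,"ay": 0,"az": 0,"claw": -1},{"x": 0,"y": -0.12,"z": 0,"ax": 0,"ay": 0,"az": 0,"claw": -1},{"x": 0.06,"y": -0.1,"z": 0,"ax": 0,"ay": 0,"az": 0,"claw": -1},{"x": 0.09,"y": -0.07,"z": 0,"ax": 0,"ay": 0,"az": 0,"claw": -1}]}}

```text
time: 20.12
ee_pos: [0.4815, 0.1543, 0.1157]
eef_rot: [-3.141, 0.002, 0.006]
contact_force: [-0.4, -0.5, 0.8]
width: 0.0853
grasp_force: 0.0
```

Emit:
{"name": "apply_moves", "arguments": {"moves": [{"x": 0.11,"y": -0.05,"z": 0,"ax": 0,"ay": 0,"az": 0,"claw": -1},{"x": 0.11,"y": -0.03,"z": 0,"ax": 0,"ay": 0,"az": 0,"claw": -1},{"x": 0.11,"y": 0,"z": 0,"ax": 0,"ay": 0,"az": 0,"claw": -1},{"x": 0.08,"y": 0,"z": 0,"ax": 0,"ay": 0,"az": 0,"claw": -1},{"x": 0,"y": 0,"z": 0,"ax": 0,"ay": 0,"az": 0,"claw": -1}]}}

```text
time: 20.53
ee_pos: [0.6119, 0.1726, 0.1142]
eef_rot: [3.141, -0.003, -0.004]
contact_force: [0.4, -0.6, 0.4]
width: 0.0853
grasp_force: 0.0
```

Emit:
{"name": "apply_moves", "arguments": {"moves": [{"x": 0,"y": 0,"z": 0.05,"ax": 0,"ay": 0,"az": 0,"claw": -1},{"x": 0,"y": 0,"z": 0.05,"ax": 0,"ay": 0,"az": 0,"claw": -1},{"x": 0,"y": 0,"z": 0,"ax": 0,"ay": 0,"az": 0,"claw": -1},{"x": 0,"y": 0,"z": 0,"ax": 0,"ay": 0,"az": 0,"claw": -1},{"x": 0,"y": 0,"z": 0,"ax": 0,"ay": 0,"az": 0,"claw": -1}]}}

```text
time: 20.95
ee_pos: [0.6069, 0.1743, 0.0861]
eef_rot: [-3.141, -0.0, 0.0]
contact_force: [0.6, -0.7, 0.7]
width: 0.0854
grasp_force: 0.0
```

```bash
python3 - <<'E'
from h import *
s=get_state(); print(s['ee_pos'],s['eef_rot'],s['joint_positions'].round(2))
im=snapshot("side"); cv2.imwrite("pics/side5.png",cv2.resize(im[100:300,60:360],None,fx=2.5,fy=2.5)[:,:,::-1])
b=[b for b in blobs("side",im,"red") if np.hypot(*(b[1]-(169,255)))<25][0]; h=hull(b[2]); print("red dish side",circ(ray("side",h,.008)))
E
```

```text
[0.60689394 0.17426415 0.08608236] [-3.14137771e+00 -4.35657946e-04  1.09834777e-04] [-0.03  0.62 -0.43  1.46  0.27  1.12 -2.08]
red dish side [0.47716159 0.27515016 0.04111603]
```

View pics/side5.png

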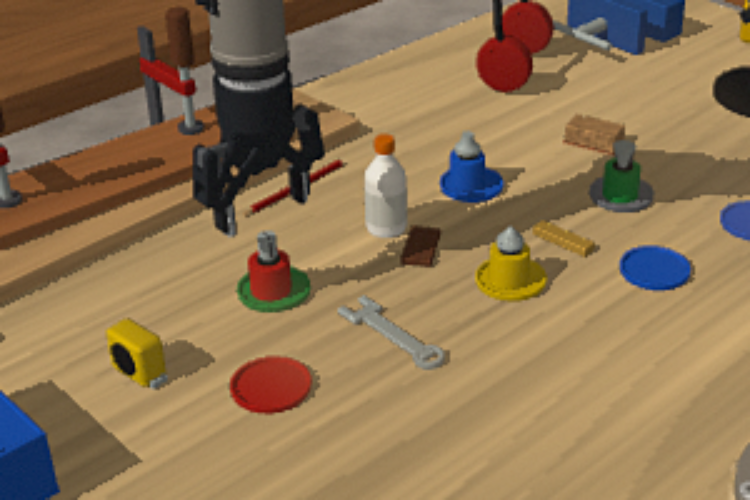

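Yellow stands in the yellow dish (510,275); gripper is over red (270,280). Picking red.

Emit:
{"name": "apply_moves", "arguments": {"moves": [{"x": 0,"y": 0,"z": 0.08,"ax": 0,"ay": 0,"az": 0,"claw": -1},{"x": 0,"y": 0,"z": 0.08,"ax": 0,"ay": 0,"az": 0,"claw": -1},{"x": 0,"y": 0,"z": 0.06,"ax": 0,"ay": 0,"az": 0,"claw": -1},{"x": 0,"y": 0,"z": 0.028,"ax": 0,"ay": 0,"az": 0,"claw": -1},{"x": 0,"y": 0,"z": 0,"ax": 0,"ay": 0,"az": 0,"claw": -1}]}}

```text
time: 21.42
ee_pos: [0.6056, 0.1735, 0.0096]
eef_rot: [3.14, 0.003, -0.0]
contact_force: [-0.4, 0.4, 0.1]
width: 0.0857
grasp_force: 0.0
```

Emit:
{"name": "apply_moves", "arguments": {"moves": [{"x": 0,"y": 0,"z": 0,"ax": 0,"ay": 0,"az": 0,"claw": -1},{"x": 0,"y": 0,"z": 0,"ax": 0,"ay": 0,"az": 0,"claw": -1}]}}

```text
time: 21.58
ee_pos: [0.6084, 0.1748, 0.013]
eef_rot: [-3.14, -0.003, -0.0]
contact_force: [-0.2, 0.3, 0.8]
width: 0.0854
grasp_force: 0.0
```

Emit:
{"name": "apply_moves", "arguments": {"moves": [{"x": 0,"y": 0,"z": 0,"ax": 0,"ay": 0,"az": 0,"claw": 1},{"x": 0,"y": 0,"z": 0,"ax": 0,"ay": 0,"az": 0,"claw": 1},{"x": 0,"y": 0,"z": 0,"ax": 0,"ay": 0,"az": 0,"claw": 1},{"x": 0,"y": 0,"z": 0,"ax": 0,"ay": 0,"az": 0,"claw": 1},{"x": 0,"y": 0,"z": 0,"ax": 0,"ay": 0,"az": 0,"claw": 1}]}}

```text
time: 22.0
ee_pos: [0.6078, 0.1744, 0.0122]
eef_rot: [-3.141, -0.002, -0.0]
contact_force: [0.6, 0.2, 3.3]
width: 0.0427
grasp_force: 61.4
```

Emit:
{"name": "apply_moves", "arguments": {"moves": [{"x": 0,"y": 0,"z": 0,"ax": 0,"ay": 0,"az": 0,"claw": 1},{"x": 0,"y": 0,"z": 0,"ax": 0,"ay": 0,"az": 0,"claw": 1},{"x": 0,"y": 0,"z": 0,"ax": 0,"ay": 0,"az": 0,"claw": 1}]}}

```text
time: 22.25
ee_pos: [0.6078, 0.1744, 0.0122]
eef_rot: [-3.141, -0.002, -0.0]
contact_force: [-0.4, 0.1, 5.2]
width: 0.0427
grasp_force: 61.4
```

Emit:
{"name": "apply_moves", "arguments": {"moves": [{"x": 0,"y": 0,"z": -0.03,"ax": 0,"ay": 0,"az": 0,"claw": 1},{"x": 0,"y": 0,"z": -0.06,"ax": 0,"ay": 0,"az": 0,"claw": 1},{"x": 0,"y": 0,"z": -0.08,"ax": 0,"ay": 0,"az": 0,"claw": 1},{"x": 0,"y": 0,"z": -0.08,"ax": 0,"ay": 0,"az": 0,"claw": 1},{"x": -0.03,"y": -0.024,"z": -0.05,"ax": 0,"ay": 0,"az": 0,"claw": 1}]}}

```text
time: 22.67
ee_pos: [0.6003, 0.1788, 0.103]
eef_rot: [3.14, -0.003, -0.004]
contact_force: [1.3, -0.6, -0.9]
width: 0.0429
grasp_force: 61.0
```

Emit:
{"name": "apply_moves", "arguments": {"moves": [{"x": -0.08,"y": -0.06,"z": 0,"ax": 0,"ay": 0,"az": 0,"claw": 1},{"x": -0.09,"y": -0.07,"z": 0,"ax": 0,"ay": 0,"az": 0,"claw": 1},{"x": -0.09,"y": -0.07,"z": 0,"ax": 0,"ay": 0,"az": 0,"claw": 1},{"x": -0.08,"y": -0.06,"z": 0,"ax": 0,"ay": 0,"az": 0,"claw": 1},{"x": -0.06,"y": -0.045,"z": 0,"ax": 0,"ay": 0,"az": 0,"claw": 1}]}}

```text
time: 23.08
ee_pos: [0.474, 0.2748, 0.1007]
eef_rot: [-3.141, 0.003, 0.003]
contact_force: [0.5, 0.3, -1.0]
width: 0.0418
grasp_force: 60.9
```

Emit:
{"name": "apply_moves", "arguments": {"moves": [{"x": 0,"y": 0,"z": 0.06,"ax": 0,"ay": 0,"az": 0,"claw": 1},{"x": 0,"y": 0,"z": 0.06,"ax": 0,"ay": 0,"az": 0,"claw": 1},{"x": 0,"y": 0,"z": 0,"ax": 0,"ay": 0,"az": 0,"claw": 1},{"x": 0,"y": 0,"z": 0,"ax": 0,"ay": 0,"az": 0,"claw": 1},{"x": 0,"y": 0,"z": 0,"ax": 0,"ay": 0,"az": 0,"claw": 1}]}}

```text
time: 23.5
ee_pos: [0.4784, 0.2726, 0.0655]
eef_rot: [-3.141, -0.0, -0.001]
contact_force: [0.1, -0.0, -1.8]
width: 0.0423
grasp_force: 61.1
```

Emit:
{"name": "apply_moves", "arguments": {"moves": [{"x": 0,"y": 0,"z": 0.06,"ax": 0,"ay": 0,"az": 0,"claw": 1},{"x": 0,"y": 0,"z": 0.05,"ax": 0,"ay": 0,"az": 0,"claw": 1},{"x": 0,"y": 0,"z": 0.03,"ax": 0,"ay": 0,"az": 0,"claw": 1},{"x": 0,"y": 0,"z": 0.02,"ax": 0,"ay": 0,"az": 0,"claw": 1},{"x": 0,"y": 0,"z": 0.006,"ax": 0,"ay": 0,"az": 0,"claw": 1}]}}

```text
time: 23.92
ee_pos: [0.478, 0.2725, 0.0149]
eef_rot: [3.141, 0.001, -0.001]
contact_force: [-0.1, 0.2, -1.4]
width: 0.0424
grasp_force: 61.1
```

Emit:
{"name": "apply_moves", "arguments": {"moves": [{"x": 0,"y": 0,"z": 0.005,"ax": 0,"ay": 0,"az": 0,"claw": 1},{"x": 0,"y": 0,"z": 0.003,"ax": 0,"ay": 0,"az": 0,"claw": 1},{"x": 0,"y": 0,"z": 0,"ax": 0,"ay": 0,"az": 0,"claw": 1},{"x": 0,"y": 0,"z": 0,"ax": 0,"ay": 0,"az": 0,"claw": 1},{"x": 0,"y": 0,"z": 0,"ax": 0,"ay": 0,"az": 0,"claw": 1}]}}

```text
time: 24.33
ee_pos: [0.4783, 0.273, 0.0134]
eef_rot: [-3.141, -0.001, -0.0]
contact_force: [-0.5, 0.3, -1.3]
width: 0.0425
grasp_force: 61.1
```

Emit:
{"name": "apply_moves", "arguments": {"moves": [{"x": 0,"y": 0,"z": 0.003,"ax": 0,"ay": 0,"az": 0,"claw": 1},{"x": 0,"y": 0,"z": 0.002,"ax": 0,"ay": 0,"az": 0,"claw": 1},{"x": 0,"y": 0,"z": 0,"ax": 0,"ay": 0,"az": 0,"claw": 1},{"x": 0,"y": 0,"z": 0,"ax": 0,"ay": 0,"az": 0,"claw": 1}]}}

```text
time: 24.67
ee_pos: [0.4782, 0.2731, 0.0121]
eef_rot: [-3.141, -0.001, -0.0]
contact_force: [-1.2, -1.3, 5.7]
width: 0.0421
grasp_force: 61.7
```

Emit:
{"name": "apply_moves", "arguments": {"moves": [{"x": 0,"y": 0,"z": 0,"ax": 0,"ay": 0,"az": 0,"claw": -1},{"x": 0,"y": 0,"z": 0,"ax": 0,"ay": 0,"az": 0,"claw": -1},{"x": 0,"y": 0,"z": 0,"ax": 0,"ay": 0,"az": 0,"claw": -1},{"x": 0,"y": 0,"z": 0,"ax": 0,"ay": 0,"az": 0,"claw": -1},{"x": 0,"y": 0,"z": 0,"ax": 0,"ay": 0,"az": 0,"claw": -1}]}}

```text
time: 25.08
ee_pos: [0.4779, 0.2728, 0.0112]
eef_rot: [3.142, 0.0, -0.0]
contact_force: [-0.0, 0.1, 1.2]
width: 0.0857
grasp_force: 0.0
```

Emit:
{"name": "apply_moves", "arguments": {"moves": [{"x": 0,"y": 0,"z": -0.04,"ax": 0,"ay": 0,"az": 0,"claw": -1},{"x": 0,"y": 0,"z": -0.08,"ax": 0,"ay": 0,"az": 0,"claw": -1},{"x": 0,"y": 0,"z": -0.1,"ax": 0,"ay": 0,"az": 0,"claw": -1},{"x": 0,"y": 0,"z": -0.1,"ax": 0,"ay": 0,"az": 0,"claw": -1},{"x": 0,"y": 0.06,"z": -0.03,"ax": 0,"ay": 0,"az": 0,"claw": -1}]}}

```text
time: 25.5
ee_pos: [0.4796, 0.2617, 0.1226]
eef_rot: [-3.132, -0.008, 0.006]
contact_force: [-0.2, 1.3, 1.3]
width: 0.0852
grasp_force: 0.0
```

Emit:
{"name": "apply_moves", "arguments": {"moves": [{"x": -0.02,"y": 0.12,"z": 0,"ax": 0,"ay": 0,"az": 0,"claw": -1},{"x": -0.02,"y": 0.12,"z": 0,"ax": 0,"ay": 0,"az": 0,"claw": -1},{"x": -0.02,"y": 0.12,"z": 0,"ax": 0,"ay": 0,"az": 0,"claw": -1},{"x": 0,"y": 0.12,"z": 0,"ax": 0,"ay": 0,"az": 0,"claw": -1},{"x": 0,"y": 0.12,"z": 0,"ax": 0,"ay": 0,"az": 0,"claw": -1}]}}

```text
time: 25.92
ee_pos: [0.4595, 0.0735, 0.1174]
eef_rot: [3.141, -0.001, 0.001]
contact_force: [0.5, -0.3, -0.1]
width: 0.0853
grasp_force: 0.0
```

Emit:
{"name": "apply_moves", "arguments": {"moves": [{"x": 0,"y": 0.12,"z": 0,"ax": 0,"ay": 0,"az": 0,"claw": -1},{"x": 0,"y": 0.12,"z": 0,"ax": 0,"ay": 0,"az": 0,"claw": -1},{"x": 0,"y": 0.12,"z": 0,"ax": 0,"ay": 0,"az": 0,"claw": -1},{"x": 0,"y": 0.12,"z": 0,"ax": 0,"ay": 0,"az": 0,"claw": -1},{"x": 0,"y": 0.12,"z": 0,"ax": 0,"ay": 0,"az": 0,"claw": -1}]}}

```text
time: 26.33
ee_pos: [0.4599, -0.1068, 0.1175]
eef_rot: [3.141, -0.002, 0.0]
contact_force: [0.7, 0.4, -0.2]
width: 0.0855
grasp_force: 0.0
```

Emit:
{"name": "apply_moves", "arguments": {"moves": [{"x": 0,"y": 0.12,"z": 0,"ax": 0,"ay": 0,"az": 0,"claw": -1},{"x": 0,"y": 0.12,"z": 0,"ax": 0,"ay": 0,"az": 0,"claw": -1},{"x": 0.01,"y": 0.12,"z": 0,"ax": 0,"ay": 0,"az": 0,"claw": -1},{"x": 0.01,"y": 0.09,"z": 0,"ax": 0,"ay": 0,"az": 0,"claw": -1},{"x": 0.01,"y": 0.05,"z": 0,"ax": 0,"ay": 0,"az": 0,"claw": -1}]}}

```text
time: 26.75
ee_pos: [0.4681, -0.2605, 0.1174]
eef_rot: [3.138, -0.001, -0.006]
contact_force: [-0.0, -0.0, 0.3]
width: 0.0853
grasp_force: 0.0
```

Emit:
{"name": "apply_moves", "arguments": {"moves": [{"x": 0,"y": 0,"z": 0.06,"ax": 0,"ay": 0,"az": 0,"claw": -1},{"x": 0,"y": 0,"z": 0.04,"ax": 0,"ay": 0,"az": 0,"claw": -1},{"x": 0,"y": 0,"z": 0,"ax": 0,"ay": 0,"az": 0,"claw": -1},{"x": 0,"y": 0,"z": 0,"ax": 0,"ay": 0,"az": 0,"claw": -1},{"x": 0,"y": 0,"z": 0,"ax": 0,"ay": 0,"az": 0,"claw": -1}]}}

```text
time: 27.17
ee_pos: [0.4697, -0.255, 0.0875]
eef_rot: [3.141, -0.002, 0.001]
contact_force: [-0.0, 0.1, 0.2]
width: 0.0856
grasp_force: 0.0
```

```bash
python3 - <<'E'
from h import *
s=get_state(); print(s['ee_pos'],s['eef_rot'],s['joint_positions'].round(2))
im=snapshot("side"); cv2.imwrite("pics/side6.png",cv2.resize(im[100:300,60:360],None,fx=2.5,fy=2.5)[:,:,::-1])
for n,p in dict(side=(169,215),top=(188,166)).items():
    im=snapshot(n)
    b=min(blobs(n,im,"green",80),key=lambda b:np.hypot(*(b[1]-p))); print(n,b[0],b[1],circ(ray(n,hull(b[2]),.008)))
E
```

```text
[ 0.46967032 -0.25501975  0.0875033 ] [ 3.14101645e+00 -1.56531608e-03  7.80559152e-04] [ 0.67  0.42 -0.26  1.75  0.13  0.99 -1.21]
side 140 [172.23571429 210.67142857] [0.60426754 0.1662073  0.03321594]
top 554 [184.73285199 163.3898917 ] [0.60729031 0.1677734  0.03598973]
```

View pics/side6.png

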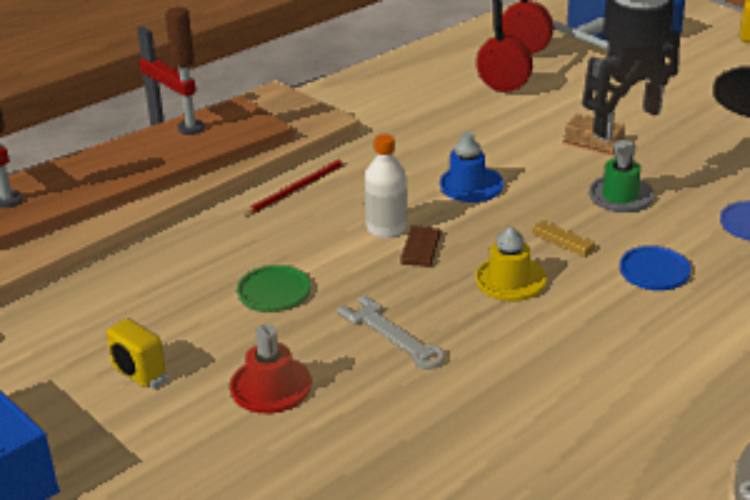

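Red is in the red dish (270,380), green still in grey (620,185), and the green dish is free at (275,287). Picking green.

Emit:
{"name": "apply_moves", "arguments": {"moves": [{"x": -0.005,"y": 0.003,"z": 0.08,"ax": 0,"ay": 0,"az": 0,"claw": -1},{"x": 0,"y": 0,"z": 0.08,"ax": 0,"ay": 0,"az": 0,"claw": -1},{"x": 0,"y": 0,"z": 0.06,"ax": 0,"ay": 0,"az": 0,"claw": -1},{"x": 0,"y": 0,"z": 0.032,"ax": 0,"ay": 0,"az": 0,"claw": -1},{"x": 0,"y": 0,"z": 0,"ax": 0,"ay": 0,"az": 0,"claw": -1}]}}

```text
time: 27.73
ee_pos: [0.4659, -0.2552, 0.0091]
eef_rot: [-3.14, 0.004, 0.0]
contact_force: [-0.4, 0.0, 0.3]
width: 0.0854
grasp_force: 0.0
```

Emit:
{"name": "apply_moves", "arguments": {"moves": [{"x": 0,"y": 0,"z": 0,"ax": 0,"ay": 0,"az": 0,"claw": -1},{"x": 0,"y": 0,"z": 0,"ax": 0,"ay": 0,"az": 0,"claw": -1}]}}

```text
time: 27.9
ee_pos: [0.4688, -0.2566, 0.0122]
eef_rot: [3.14, -0.003, 0.0]
contact_force: [-0.2, -0.5, -0.4]
width: 0.0852
grasp_force: 0.0
```

Emit:
{"name": "apply_moves", "arguments": {"moves": [{"x": 0,"y": 0,"z": 0,"ax": 0,"ay": 0,"az": 0,"claw": 1},{"x": 0,"y": 0,"z": 0,"ax": 0,"ay": 0,"az": 0,"claw": 1},{"x": 0,"y": 0,"z": 0,"ax": 0,"ay": 0,"az": 0,"claw": 1},{"x": 0,"y": 0,"z": 0,"ax": 0,"ay": 0,"az": 0,"claw": 1},{"x": 0,"y": 0,"z": 0,"ax": 0,"ay": 0,"az": 0,"claw": 1}]}}

```text
time: 28.32
ee_pos: [0.4682, -0.2565, 0.0118]
eef_rot: [3.141, -0.002, -0.0]
contact_force: [-1.2, 0.3, 5.0]
width: 0.0425
grasp_force: 61.2
```

Emit:
{"name": "apply_moves", "arguments": {"moves": [{"x": 0,"y": 0,"z": 0,"ax": 0,"ay": 0,"az": 0,"claw": 1},{"x": 0,"y": 0,"z": 0,"ax": 0,"ay": 0,"az": 0,"claw": 1},{"x": 0,"y": 0,"z": 0,"ax": 0,"ay": 0,"az": 0,"claw": 1}]}}

```text
time: 28.57
ee_pos: [0.4682, -0.2565, 0.0118]
eef_rot: [3.141, -0.002, -0.0]
contact_force: [-0.1, -0.5, 6.6]
width: 0.0424
grasp_force: 61.2
```

```bash
python3 - <<'E'
from h import *
print(ray("side",(60+275/2.5,100+287.5/2.5),.006), ray("side",(60+270.5/2.5,100+384/2.5),.006),ray("side",(60+471.5/2.5,100+183/2.5),.006))
E
```

```text
[[0.60173896 0.17141167]] [[0.4774812  0.27376948]] [[ 0.6088418  -0.13770734]]
```

Emit:
{"name": "apply_moves", "arguments": {"moves": [{"x": 0,"y": 0,"z": -0.03,"ax": 0,"ay": 0,"az": 0,"claw": 1},{"x": 0,"y": 0,"z": -0.07,"ax": 0,"ay": 0,"az": 0,"claw": 1},{"x": 0,"y": 0,"z": -0.1,"ax": 0,"ay": 0,"az": 0,"claw": 1},{"x": 0,"y": 0,"z": -0.1,"ax": 0,"ay": 0,"az": 0,"claw": 1},{"x": 0,"y": -0.06,"z": -0.05,"ax": 0,"ay": 0,"az": 0,"claw": 1}]}}

```text
time: 28.98
ee_pos: [0.4682, -0.2434, 0.1193]
eef_rot: [3.136, -0.004, -0.006]
contact_force: [-0.1, -0.4, -1.3]
width: 0.0426
grasp_force: 61.1
```

Emit:
{"name": "apply_moves", "arguments": {"moves": [{"x": 0,"y": -0.12,"z": 0,"ax": 0,"ay": 0,"az": 0,"claw": 1},{"x": 0,"y": -0.12,"z": 0,"ax": 0,"ay": 0,"az": 0,"claw": 1},{"x": 0,"y": -0.12,"z": 0,"ax": 0,"ay": 0,"az": 0,"claw": 1},{"x": 0,"y": -0.12,"z": 0,"ax": 0,"ay": 0,"az": 0,"claw": 1},{"x": 0,"y": -0.12,"z": 0,"ax": 0,"ay": 0,"az": 0,"claw": 1}]}}

```text
time: 29.4
ee_pos: [0.4665, -0.0565, 0.1158]
eef_rot: [3.141, 0.001, -0.0]
contact_force: [0.4, 0.2, -1.8]
width: 0.0428
grasp_force: 61.0
```

Emit:
{"name": "apply_moves", "arguments": {"moves": [{"x": 0,"y": -0.12,"z": 0,"ax": 0,"ay": 0,"az": 0,"claw": 1},{"x": 0,"y": -0.12,"z": 0,"ax": 0,"ay": 0,"az": 0,"claw": 1},{"x": 0,"y": -0.12,"z": 0,"ax": 0,"ay": 0,"az": 0,"claw": 1},{"x": 0,"y": -0.12,"z": 0,"ax": 0,"ay": 0,"az": 0,"claw": 1},{"x": 0.03,"y": -0.1,"z": 0,"ax": 0,"ay": 0,"az": 0,"claw": 1}]}}

```text
time: 29.82
ee_pos: [0.4737, 0.1188, 0.1157]
eef_rot: [3.141, 0.003, 0.003]
contact_force: [-0.0, 0.6, -1.9]
width: 0.0425
grasp_force: 61.0
```

Emit:
{"name": "apply_moves", "arguments": {"moves": [{"x": 0.06,"y": -0.08,"z": 0,"ax": 0,"ay": 0,"az": 0,"claw": 1},{"x": 0.09,"y": -0.06,"z": 0,"ax": 0,"ay": 0,"az": 0,"claw": 1},{"x": 0.1,"y": -0.04,"z": 0,"ax": 0,"ay": 0,"az": 0,"claw": 1},{"x": 0.1,"y": 0,"z": 0,"ax": 0,"ay": 0,"az": 0,"claw": 1},{"x": 0.075,"y": 0,"z": 0,"ax": 0,"ay": 0,"az": 0,"claw": 1}]}}

```text
time: 30.23
ee_pos: [0.6054, 0.1711, 0.1154]
eef_rot: [-3.141, -0.0, 0.002]
contact_force: [0.4, -0.5, -0.9]
width: 0.0425
grasp_force: 61.0
```

Emit:
{"name": "apply_moves", "arguments": {"moves": [{"x": 0,"y": 0,"z": 0.07,"ax": 0,"ay": 0,"az": 0,"claw": 1},{"x": 0,"y": 0,"z": 0.09,"ax": 0,"ay": 0,"az": 0,"claw": 1},{"x": 0,"y": 0,"z": 0,"ax": 0,"ay": 0,"az": 0,"claw": 1},{"x": 0,"y": 0,"z": 0,"ax": 0,"ay": 0,"az": 0,"claw": 1},{"x": 0,"y": 0,"z": 0,"ax": 0,"ay": 0,"az": 0,"claw": 1}]}}

```text
time: 30.65
ee_pos: [0.604, 0.1701, 0.0686]
eef_rot: [-3.141, -0.0, 0.0]
contact_force: [0.3, -0.0, -0.9]
width: 0.0423
grasp_force: 61.3
```

Emit:
{"name": "apply_moves", "arguments": {"moves": [{"x": 0,"y": 0,"z": 0.07,"ax": 0,"ay": 0,"az": 0,"claw": 1},{"x": 0,"y": 0,"z": 0.05,"ax": 0,"ay": 0,"az": 0,"claw": 1},{"x": 0,"y": 0,"z": 0.03,"ax": 0,"ay": 0,"az": 0,"claw": 1},{"x": 0,"y": 0,"z": 0.02,"ax": 0,"ay": 0,"az": 0,"claw": 1},{"x": 0,"y": 0,"z": 0.006,"ax": 0,"ay": 0,"az": 0,"claw": 1}]}}

```text
time: 31.07
ee_pos: [0.604, 0.1699, 0.0152]
eef_rot: [3.142, -0.0, -0.0]
contact_force: [-0.5, 0.9, -2.1]
width: 0.0426
grasp_force: 61.3
```

Emit:
{"name": "apply_moves", "arguments": {"moves": [{"x": 0,"y": 0,"z": 0.005,"ax": 0,"ay": 0,"az": 0,"claw": 1},{"x": 0,"y": 0,"z": 0.003,"ax": 0,"ay": 0,"az": 0,"claw": 1},{"x": 0,"y": 0,"z": 0,"ax": 0,"ay": 0,"az": 0,"claw": 1},{"x": 0,"y": 0,"z": 0,"ax": 0,"ay": 0,"az": 0,"claw": 1},{"x": 0,"y": 0,"z": 0,"ax": 0,"ay": 0,"az": 0,"claw": 1}]}}

```text
time: 31.48
ee_pos: [0.6043, 0.1701, 0.0131]
eef_rot: [-3.141, -0.001, -0.0]
contact_force: [-0.3, -0.3, -1.7]
width: 0.0426
grasp_force: 61.3
```

Emit:
{"name": "apply_moves", "arguments": {"moves": [{"x": 0,"y": 0,"z": 0.003,"ax": 0,"ay": 0,"az": 0,"claw": 1},{"x": 0,"y": 0,"z": 0.002,"ax": 0,"ay": 0,"az": 0,"claw": 1},{"x": 0,"y": 0,"z": 0,"ax": 0,"ay": 0,"az": 0,"claw": 1},{"x": 0,"y": 0,"z": 0,"ax": 0,"ay": 0,"az": 0,"claw": 1}]}}

```text
time: 31.82
ee_pos: [0.6043, 0.1701, 0.0119]
eef_rot: [-3.141, -0.001, -0.0]
contact_force: [-1.1, -0.7, 4.1]
width: 0.0423
grasp_force: 61.8
```

Set down. Releasing and rising, then a last look.

Emit:
{"name": "apply_moves", "arguments": {"moves": [{"x": 0,"y": 0,"z": 0,"ax": 0,"ay": 0,"az": 0,"claw": -1},{"x": 0,"y": 0,"z": 0,"ax": 0,"ay": 0,"az": 0,"claw": -1},{"x": 0,"y": 0,"z": 0,"ax": 0,"ay": 0,"az": 0,"claw": -1},{"x": 0,"y": 0,"z": 0,"ax": 0,"ay": 0,"az": 0,"claw": -1},{"x": 0,"y": 0,"z": 0,"ax": 0,"ay": 0,"az": 0,"claw": -1}]}}

```text
time: 32.23
ee_pos: [0.6038, 0.1699, 0.0108]
eef_rot: [3.142, 0.0, -0.0]
contact_force: [-0.1, -0.3, 0.5]
width: 0.0857
grasp_force: 0.0
```

Emit:
{"name": "apply_moves", "arguments": {"moves": [{"x": 0,"y": 0,"z": -0.04,"ax": 0,"ay": 0,"az": 0,"claw": -1},{"x": 0,"y": 0,"z": -0.08,"ax": 0,"ay": 0,"az": 0,"claw": -1},{"x": 0,"y": 0,"z": -0.1,"ax": 0,"ay": 0,"az": 0,"claw": -1},{"x": 0,"y": 0,"z": -0.1,"ax": 0,"ay": 0,"az": 0,"claw": -1},{"x": 0,"y": 0,"z": -0.1,"ax": 0,"ay": 0,"az": 0,"claw": -1}]}}

```text
time: 32.65
ee_pos: [0.6038, 0.17, 0.1393]
eef_rot: [-3.141, -0.0, 0.0]
contact_force: [0.2, -0.1, 0.4]
width: 0.0854
grasp_force: 0.0
```

Emit:
{"name": "apply_moves", "arguments": {"moves": [{"x": 0,"y": 0,"z": -0.06,"ax": 0,"ay": 0,"az": 0,"claw": -1},{"x": 0,"y": 0,"z": 0,"ax": 0,"ay": 0,"az": 0,"claw": -1},{"x": 0,"y": 0,"z": 0,"ax": 0,"ay": 0,"az": 0,"claw": -1},{"x": 0,"y": 0,"z": 0,"ax": 0,"ay": 0,"az": 0,"claw": -1},{"x": 0,"y": 0,"z": 0,"ax": 0,"ay": 0,"az": 0,"claw": -1}]}}

```text
time: 33.07
ee_pos: [0.6028, 0.1694, 0.1535]
eef_rot: [3.14, 0.003, 0.0]
contact_force: [-0.8, -0.1, -0.7]
width: 0.0854
grasp_force: 0.0
```

```bash
python3 - <<'E'
from h import *
im=snapshot("side"); cv2.imwrite("pics/side7.png",cv2.resize(im[120:290,100:330],None,fx=3.4,fy=3.4,interpolation=cv2.INTER_CUBIC)[:,:,::-1])
im=snapshot("top"); cv2.imwrite("pics/top7.png",cv2.resize(im[110:260,120:380],None,fx=3,fy=3,interpolation=cv2.INTER_CUBIC)[:,:,::-1])
E
```

```text
(no output)
```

View pics/side7.png

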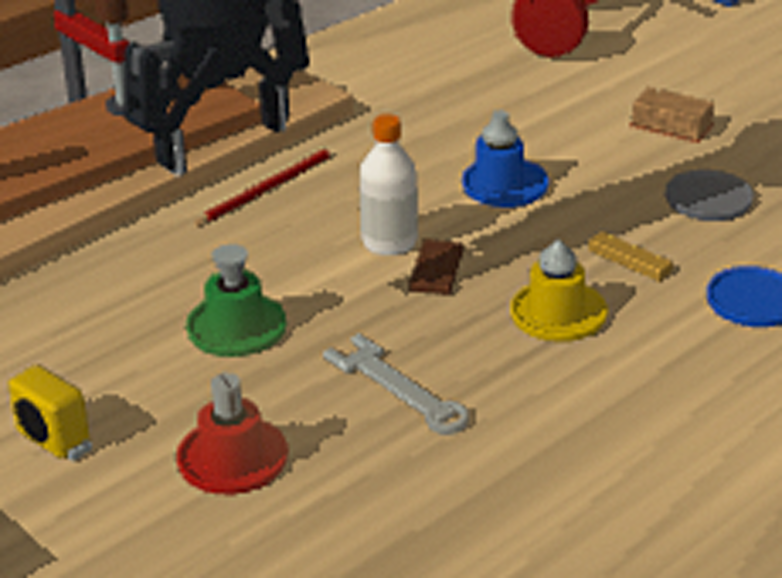

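View pics/top7.png

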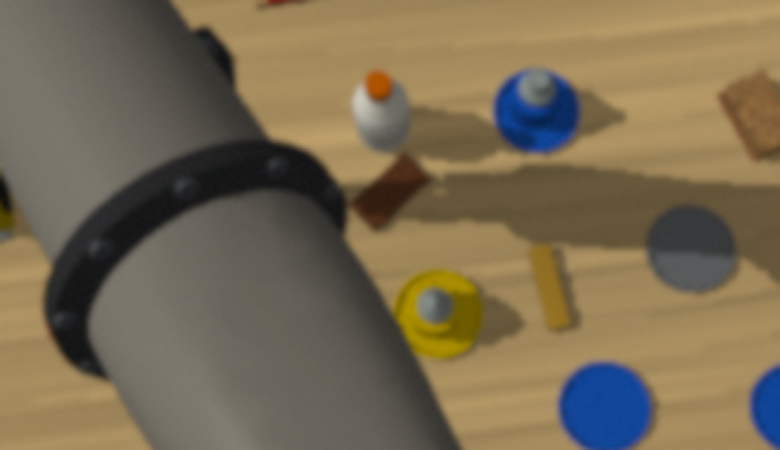

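The side view shows green (235,310), red (232,445), yellow (558,300) and blue (505,175) each upright in its own dish. The glue is untouched (388,190), and grey is empty. The top view confirms blue and yellow are well inside.

```bash
python3 -c "from plant import *; print(sign_off())"
```

```text
the job is handed in; nothing more can be done
None
```

All four bits stand upright in the dishes of their own colour, the grey dish is empty and the glue bottle was not touched; I handed the job in at about 33 s (result not reported back).

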